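# Pack the label-setting box and snap its lid shut

## Robot

A 6-joint arm with a two-finger parallel gripper is mounted at the origin on the work surface. World frame = base frame: x ahead of the robot, y to its left, z up, the work surface at z = 0. Lengths are in m, angles in rad, forces in N, time in s.
With the tool pointing down it reaches from about 0.375 to 0.9 m from the base axis. Payload 3.1 kg.
Tool frame: the origin (TCP) lies at the very end of the fingers, on their centre line; the grasp point (between the pads) lies 19 mm behind it; z points along the fingers, y is the direction in which the jaws open and shut (so a half turn about z gives the same grasp; the last joint's range is limited). The gripper opens to 85 mm and grips with 20 to 120 N. Pads are 22 mm wide; open, the fingers measure 114 mm over their backs; the gripper's body (76 mm by 85 mm) begins 54 mm behind the grasp point. The pads swing forward as they close: fully open they stand 13 mm farther back than shut.
Start: joints at [1.113, 0.527, 1.433, -0, 1.181, -0.178], TCP at [0.172, 0.601, 0.231] pointing down, gripper open.
Joint ranges: [-3.08, 3.08], [-0.75, 2.2], [0.22, 2.44], [-1.43, 4.57], [0, 2.65], [-2.85, 2.85]. Speed limits (rad/s): [2.79, 2.79, 3.14, 3.14, 3.14, 3.14].

## Interface

Orientations are given as a unit quaternion [x, y, z, w].
In Python, from station import * gives the robot as it stands.
- The arm moves only by the tool jog_arm, never from a script. Its argument "motion" is a list of rows, each a list of 5 numbers: the shift along the world's x, y, z in cm, then the turn about the world's z in degrees, then the closure in counts, from 0 (fully open) to 255 (shut). In form: [[tx, ty, tz, yaw, jaw], ...]. A call has 1 to 10 rows; each row shifts and turns the pose as measured when the row begins; what a row does not reach is not made up. A row lasts 1/12 s, in which the tool goes at most 41.7 mm and 7.16 degrees, less where a joint would pass 70% of its speed; a pose out of reach is approached as far as the arm can. A call with a gripper value outside its range is refused whole. The fingers move at their own pace and stop on an object; "squeeze" is the grip in N (left out, the last holds). Time passes only in rows, so rows that do not move let the fingers close. It gives the time, the measured TCP pose, the force and the opening at its end, in the units of the state.
- sense(): the state, without advancing time (a new reading comes with each control period).
- snapshot(name): name is "side" or "top"; returns a dict with "img" (420x560x3 uint8, red, green, blue), "depth" (420x560 float32, m along the optical axis (not along the pixel's ray), 0 where there is no reading), "intrinsics" (3x3 intrinsics, pixels), "dist_coeffs" ([k1, k2, p1, p2, k3] as OpenCV has them; the pictures are not rectified), "eye" and "attitude" of the camera in the world. Camera axes: x right, y down, z forward; pixel columns grow to the right and rows downward; lengths in m; the calibration is good to about 2 mm. A picture is of the moment at which its call begins.
- sign_off(): hands the job in, once; it reports no verdict.
The state is a dict: "t": time; "q": joint angles; "qd": joint speeds; "tau": joint torques, N m; "tcp_pos": TCP position; "tool_rot": TCP orientation; "force": force on the tool from outside, world axes, zero at the start; "ft_torque": the same for the moment, N m; "finger_gap": opening from 0.0 (shut) to 1.0 (fully open).
Only numpy, scipy, OpenCV 4.12 (cv2) and the standard library are available. Lean on these libraries where they do the work, as an engineer would, in place of code of your own. Each camera call takes 0.05 s, during which the arm holds its last target.

## Task

The freshly labelled chalk cubes lying on the table have to sit in the metal label-setting box while the glue dries. Draw the lid's stop pin up out of its bore in the front sill and hang it in the open notch of the bracket on the box's end, lay every loose chalk cube flat on the box floor in a single layer, and only then swing the lid down and press it fully home past its catch. Leave the label roll, tape roll and carton where they are.

Things in the scene. Friction and masses are not known exactly. Their poses are not given: they have to be found in the camera images.
- press_box: Fixed aluminium box, z up, yaw varies; origin at the bay's centre at table level. Open bay x -55..55, y -100..100 mm, floor 6 mm up. Back and end walls 6 mm thick, top 44 mm; front sill (x -83..-55 mm) top 45 mm. Lid hinged along the back (+x) rim. A dark catch with a brass plunger sticks out of the middle of the sill's front face to x = -97 mm.
- bay (a point): centre of the bay's floor, axes as the box; 6 mm above the table
- bore (a point): mouth of the 12 mm upright through-bore in the front sill's top face, 45 mm above the table, at x -69, y +60 mm in the box frame; the stop pin stands in it at the start and there blocks the lid
- notch (a point): middle of the parking notch, level with its bracket's top (45 mm above the table), at x -20, y +136 mm in the box frame. Steel bracket on the +y end, 14 mm thick, two prongs along +y (y 118..150 mm), 13 mm apart in x, open above, below and to +y: the shank goes in from above or from the end and the knob rests on the prongs
- pin: loose steel stop pin, 80 g: shank 10 mm in diameter and 38 mm long with a chamfered foot, under a black knob 20 mm in diameter and 34 mm high. Origin at the shoulder (underside of the knob, on the axis), z up along the knob
- lid (a joint): lid angle in rad: 0 fully shut, grows as it opens up and back; 1.7 to 1.9 (leaning back) at the start. The stiff hinge stays where it is left. In the last 0.12 rad its tongue rides over a sprung catch (about 8 N at the front edge); let go before about 0.05 it springs back, beyond that it snaps to 0 and stays
- lid_hinge (a point): middle of the hinge axis (along the box's y), at x +61, z 45 mm in the box frame. Lid: steel panel 144 mm (hinge to front edge) x 212 x 6 mm, its underside level with the hinge axis when shut; a dark tongue 34 mm wide hangs 30 mm below the middle of its front edge, reaching 166 mm from the hinge
- lid_edge (a point): middle of the lid's front (free) edge, on its outer (upper) face, 144 mm from the hinge
- chalk1: loose blue chalk cube, 22 mm on each side, 15 g, black and lime paper round its sides and a round hollow in the top; origin at its centre. It may be absent in a run.
- chalk2: loose blue chalk cube, 22 mm on each side, 15 g, black and lime paper round its sides and a round hollow in the top; origin at its centre (like chalk1). It may be absent in a run.
- chalk3: loose blue chalk cube, 22 mm on each side, 15 g, black and lime paper round its sides and a round hollow in the top; origin at its centre (like chalk1). It may be absent in a run.
- chalk4: loose blue chalk cube, 22 mm on each side, 15 g, black and lime paper round its sides and a round hollow in the top; origin at its centre (like chalk1). It may be absent in a run.
- chalk5: loose blue chalk cube, 22 mm on each side, 15 g, black and lime paper round its sides and a round hollow in the top; origin at its centre (like chalk1). It may be absent in a run.
- chalk6: loose blue chalk cube, 22 mm on each side, 15 g, black and lime paper round its sides and a round hollow in the top; origin at its centre (like chalk1). It may be absent in a run.
- label_roll: bystander: white paper label roll lying flat, 96 mm across, 30 mm high; origin under its centre
- tape_roll: bystander: brown tape roll lying flat, 84 mm across, 36 mm high; origin under its centre
- carton: bystander: black and lime carton, 70 x 90 x 35 mm; origin under its centre
There are look-alikes about, which are no part of the job. What is shaped like the chalk2 but pink is not meant.

How it is judged:
By the outcome, as a careful person would: the job done as asked, in the order asked, and still so for the second after the job is handed in, with the robot touching nothing.
Of chalk1, chalk2, chalk3, chalk4, chalk5, chalk6 only 4 to 6 are there at a start; the rules pass over those that are not, and their reading is None.
At some moment in a run one of chalk1, chalk2, chalk3, chalk4, chalk5, chalk6 may be knocked a few centimetres aside while the robot is not near it.
It also fails if it takes over 210 s, if anything falls off the work surface, if the arm or the gripper's body presses on something with over 40 N, if the wrist force passes 120 N, or if a joint passes its speed limit or range.

## Working session

There is one attempt and no reset: what is moved stays moved. The work goes in short steps, Python scripts to look and compute and a tool call to move; the robot and the scene stay as the last step left them, time stands still between calls to the robot, and variables do not carry over. Pictures are saved under pics/ and viewed, and the job is handed in when it is done.

Besides the shell and the picture viewer there is one more tool, called after "Call:" by a JSON object that holds its "fn" and its "kwargs". jog_arm: Moves the arm, as the interface text tells. Its arguments: {"type":"object","properties":{"motion":{"type":"array","items":{"type":"array","items":{"type":"number"}}},"squeeze":{"type":"number"}},"required":["motion"]}

```bash
ls; mkdir -p pics
python3 - <<'E'
from station import *
import cv2,numpy as np
print(sense())
for n in("top","side"):
    s=snapshot(n);cv2.imwrite(f"pics/{n}0.png",s["img"][:,:,::-1]);np.savez(f"{n}0.npz",**s)
    print(n,s["intrinsics"],s["dist_coeffs"],s["eye"],s["attitude"])
E
```

```text
pics
{'t': 0.0, 'q': array([ 1.11348812e+00,  5.28475332e-01,  1.43392334e+00,  1.60980457e-05,
        1.18142366e+00, -1.78479757e-01]), 'qd': array([ 1.09061101e-03, -4.96945107e-05,  2.62532931e-03, -1.68361741e-03,
       -1.02791932e-03, -8.46980499e-04]), 'tau': array([ 8.92824773e-04, -4.42341113e+01, -1.78028011e+01, -1.58226239e-04,
        8.11021077e-03,  2.58971852e-06]), 'tcp_pos': array([0.17164428, 0.6002051 , 0.23032132]), 'tool_rot': array([ 1.38965996e-01,  9.90296526e-01, -1.05665313e-03, -3.55531383e-04]), 'force': array([-0.04799195,  0.33044459, -0.04984122]), 'ft_torque': array([0.01299859, 0.05233088, 0.01435686]), 'finger_gap': 0.9999816933137714}
top [[380.46571049   0.         278.86628323]
 [  0.         380.46571049 214.35411727]
 [  0.           0.           1.        ]] [-0.07505593  0.          0.          0.          0.        ] [ 0.42559592 -0.05931559  0.92653051] [ 0.71211409 -0.69530218  0.06627999 -0.07110109]
side [[418.78488542   0.         277.56549787]
 [  0.         418.78488542 202.86788873]
 [  0.           0.           1.        ]] [-0.04974985  0.          0.          0.          0.        ] [ 0.20947712 -0.58793924  0.71651451] [ 0.88401355 -0.28384198  0.11308076 -0.35378881]
```

View pics/top0.png

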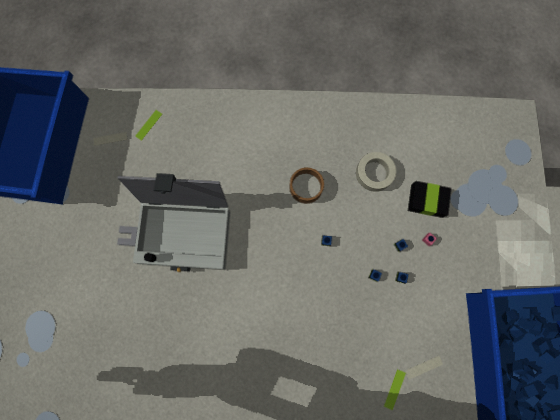

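View pics/side0.png

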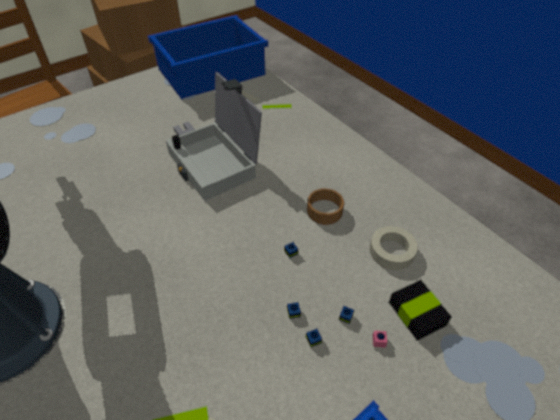

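```bash
cat > h.py <<'E'
import numpy as np,cv2
from scipy.spatial.transform import Rotation as R
def snap(n,tag):
    from station import snapshot
    s=snapshot(n);cv2.imwrite(f"pics/{n}{tag}.png",s["img"][:,:,::-1]);np.savez(f"{n}{tag}.npz",**s);return s
def load(f): return dict(np.load(f))
def rays(s,uv):
    p=cv2.undistortPoints(np.array(uv,float).reshape(-1,1,2),s["intrinsics"],s["dist_coeffs"]).reshape(-1,2)
    return R.from_quat(s["attitude"]).apply(np.c_[p,np.ones(len(p))])
def plane(s,uv,z):
    d=rays(s,uv);e=s["eye"];return e+d*((z-e[2])/d[:,2])[:,None]
def dep(s,uv):
    uv=np.array(uv).reshape(-1,2);d=rays(s,uv);z=np.array([s["depth"][int(round(v)),int(round(u))] for u,v in uv]);return s["eye"]+d*z[:,None]
def tri(s1,a,s2,b):
    d1=rays(s1,[a])[0];d2=rays(s2,[b])[0]
    t=np.linalg.lstsq(np.c_[d1,-d2],s2["eye"]-s1["eye"],rcond=None)[0]
    p=s1["eye"]+t[0]*d1;q=s2["eye"]+t[1]*d2
    return (p+q)/2,np.linalg.norm(p-q)
def cloud(s):
    h,w=s["depth"].shape;u,v=np.meshgrid(np.arange(w),np.arange(h))
    d=rays(s,np.c_[u.ravel(),v.ravel()]);P=s["eye"]+d*s["depth"].reshape(-1,1);P[s["depth"].ravel()==0]=np.nan
    return P.reshape(h,w,3)
def crop(s,x0,y0,x1,y1,k,fn):
    c=s["img"][y0:y1,x0:x1,::-1];cv2.imwrite(fn,cv2.resize(c,None,fx=k,fy=k,interpolation=cv2.INTER_CUBIC))
E
python3 - <<'E'
from h import *
t=load("top0.npz");s=load("side0.npz")
crop(t,110,165,250,280,5,"pics/tbox.png");crop(t,310,225,450,290,5,"pics/tch.png")
crop(s,150,60,290,205,4,"pics/sbox.png");crop(s,270,230,400,360,4,"pics/sch.png")
P=cloud(t)
for uv in[(327,240),(402,245),(376,275),(402,278),(430,239),(350,300)]: print(uv,plane(t,[uv],.022)[0].round(4),P[uv[1],uv[0]].round(4))
E
```

```text
(327, 240) [ 0.5439 -0.1676  0.022 ] [ 0.544  -0.1677  0.0213]
(402, 245) [ 0.5357 -0.3484  0.022 ] [ 0.5356 -0.3482  0.0228]
(376, 275) [ 0.4632 -0.2839  0.022 ] [ 0.4631 -0.2833  0.0246]
(402, 278) [ 0.4572 -0.3459  0.022 ] [ 0.4573 -0.3466  0.0199]
(430, 239) [ 0.5516 -0.4178  0.022 ] [ 0.5513 -0.4169  0.0242]
(350, 300) [ 0.4041 -0.2218  0.022 ] [ 0.4036 -0.2255  0.0015]
```

View pics/tbox.png

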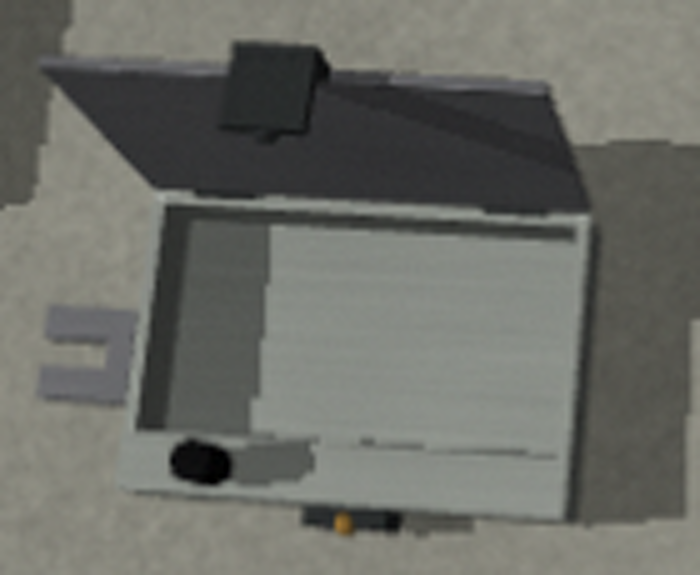

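View pics/tch.png

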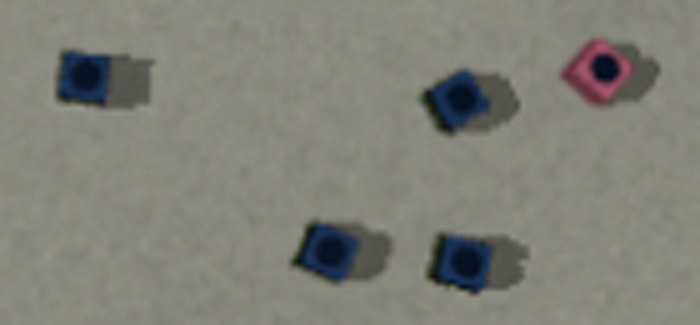

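View pics/sbox.png

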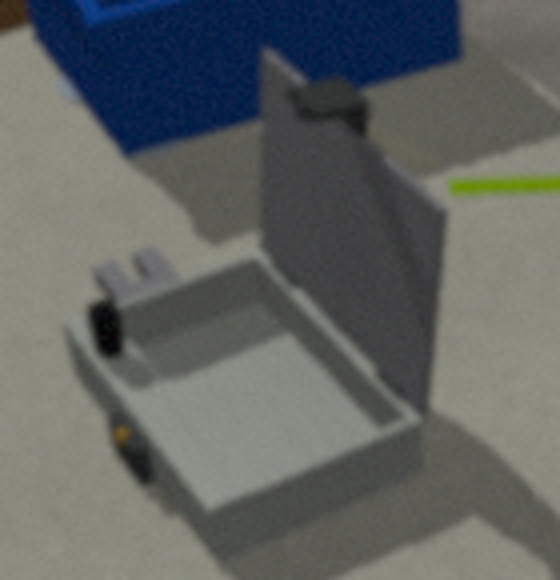

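View pics/sch.png

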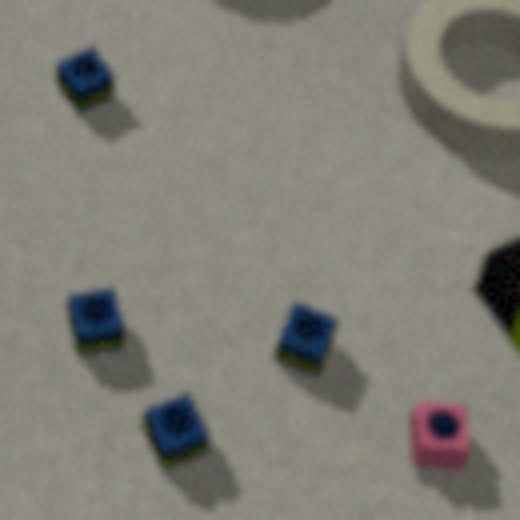

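```bash
cat > fit.py <<'E'
from h import *
def fitbox(t,pix,ref,zs):
    W=np.array([plane(t,[p],z)[0][:2] for p,z in zip(pix,zs)]);B=np.array(ref,float)
    Bc=B-B.mean(0);Wc=W-W.mean(0)
    a=np.arctan2((Bc[:,0]*Wc[:,1]-Bc[:,1]*Wc[:,0]).sum(),(Bc*Wc).sum())
    M=np.array([[np.cos(a),-np.sin(a)],[np.sin(a),np.cos(a)]]);o=W.mean(0)-M@B.mean(0)
    return a,o,W-(B@M.T+o)
E
python3 - <<'E'
from fit import *
t=load("top0.npz");s=load("side0.npz")
c=lambda x,y:(110+(x+.5)/5-.5,165+(y+.5)/5-.5)
pix=[c(160,193),c(591,216),c(123,490),c(568,520), c(48,306),c(40,400)]
ref=[(.061,.106),(.061,-.106),(-.083,.106),(-.083,-.106),(.0005,.150),(-.0405,.150)]
for k in(4,6):
  a,o,r=fitbox(t,pix[:k],ref[:k],[.044,.044,.045,.045,.045,.045][:k]);print(np.degrees(a),o,(r*1000).round(1))
M=np.array([[np.cos(a),-np.sin(a)],[np.sin(a),np.cos(a)]])
for n,b in dict(bore=(-.069,.06),notch=(-.02,.136),hinge=(.061,0)).items():print(n,(M@b+o).round(4))
# heights of cubes, pin top
P=cloud(t)
cs=lambda x,y:(270+(x+.5)/4-.5,230+(y+.5)/4-.5)
ct=lambda x,y:(310+(x+.5)/5-.5,225+(y+.5)/5-.5)
for A,Bp in[((87,76),(86,70)),((461,98),(309,327)),((331,250),(97,315)),((466,262),(180,420))]:
    print(tri(t,ct(*A),s,cs(*Bp)))
b=lambda x,y:(150+(x+.5)/4-.5,60+(y+.5)/4-.5)
print("pin top side/tri",tri(t,c(197,462),s,b(101,305)))
print("sill corner fl",tri(t,c(123,490),s,b(68,326)), "br rim",tri(t,c(591,216),s,b(418,415)))
print("bracket corner",tri(t,c(40,400),s,b(95,268)))
print("lid corner",tri(t,c(40,62),s,b(265,50)),tri(t,c(548,88),s,b(446,210)))
for x,y in[(85,320),(85,385),(120,350),(200,462),(400,490),(400,350)]:
    q=c(x,y);print((x,y),P[int(round(q[1])),int(round(q[0]))].round(4))
E
```

```text
-1.8158640231100895 [0.5552001  0.17673989] [[-0.5 -1. ]
 [-0.3  1.7]
 [ 0.9 -1.4]
 [-0.1  0.6]]
-1.7979595180158496 [0.55522914 0.17712571] [[-0.5 -1.4]
 [-0.4  1.3]
 [ 0.9 -1.7]
 [-0.1  0.3]
 [ 2.1  1.8]
 [-2.  -0.3]]
bore [0.4881 0.2393]
notch [0.5395 0.3137]
hinge [0.6162 0.1752]
(array([ 0.54449735, -0.16784233,  0.01908589]), np.float64(0.0006566662539710916))
(array([ 0.53766965, -0.34832827,  0.02080791]), np.float64(0.00025393813456183747))
(array([ 0.46384241, -0.2845058 ,  0.01672351]), np.float64(0.0010703969653369089))
(array([ 0.4600784 , -0.34874677,  0.02004257]), np.float64(0.0009845797281484027))
pin top side/tri (array([0.48701059, 0.23643165, 0.08385894]), np.float64(0.0015585159823643027))
sill corner fl (array([0.47721243, 0.28532997, 0.0408905 ]), np.float64(0.0010558603507990543)) br rim (array([0.61078999, 0.07028624, 0.0483952 ]), np.float64(0.0016339207804694385))
bracket corner (array([0.5179554 , 0.32821428, 0.04430137]), np.float64(0.0008475444623473965))
lid corner (array([0.6411706 , 0.28115068, 0.1866978 ]), np.float64(0.001380158485781774)) (array([0.63490684, 0.06992213, 0.18595421]), np.float64(0.0001294324959370047))
(85, 320) [0.5553 0.3088 0.0453]
(85, 385) [0.5243 0.3058 0.0451]
(120, 350) [0.5414 0.2903 0.0454]
(200, 462) [0.4881 0.2354 0.0794]
(400, 490) [0.4795 0.1518 0.0457]
(400, 350) [0.5497 0.165  0.0098]
```

Call:
{"fn": "jog_arm", "kwargs": {"motion": [[2.4,-2.8,0,-7,0],[2.4,-2.8,0,-7,0],[2.4,-2.8,0,-7,0],[2.4,-2.8,0,-7,0],[2.4,-2.8,0,-7,0],[2.4,-2.8,0,-7,0],[2.4,-2.8,0,-7,0],[2.4,-2.8,0,-7,0],[2.4,-2.8,0,-7,0],[2.4,-2.8,0,-7,0]]}}

```text
t: 0.93
tcp_pos: [0.4113, 0.3119, 0.2263]
tool_rot: [0.691, 0.723, -0.001, -0.002]
force: [0.5, -0.5, 0.6]
finger_gap: 1.002
```

Call:
{"fn": "jog_arm", "kwargs": {"motion": [[2.5,-2.5,0,-4.4,0],[2.5,-2.5,0,0,0],[2.5,-2.4,0,0,0],[0,0,0,0,0],[0,0,0,0,0]]}}

```text
t: 1.35
tcp_pos: [0.4938, 0.2268, 0.2248]
tool_rot: [0.725, 0.689, -0.002, -0.002]
force: [-0.2, -0.2, 0.2]
finger_gap: 1.003
```

Run:
```python
from h import *
from station import sense
s=sense();print(s["tcp_pos"],s["tool_rot"],s["force"])
snap("side","1")
crop(load("side1.npz"),100,40,300,220,4,"pics/side1c.png")
```

```text
[0.49375363 0.22677547 0.2248487 ] [ 0.72473237  0.6890251  -0.00210043 -0.00173093] [-0.2422622  -0.16946514  0.22709229]
```

View pics/side1c.png

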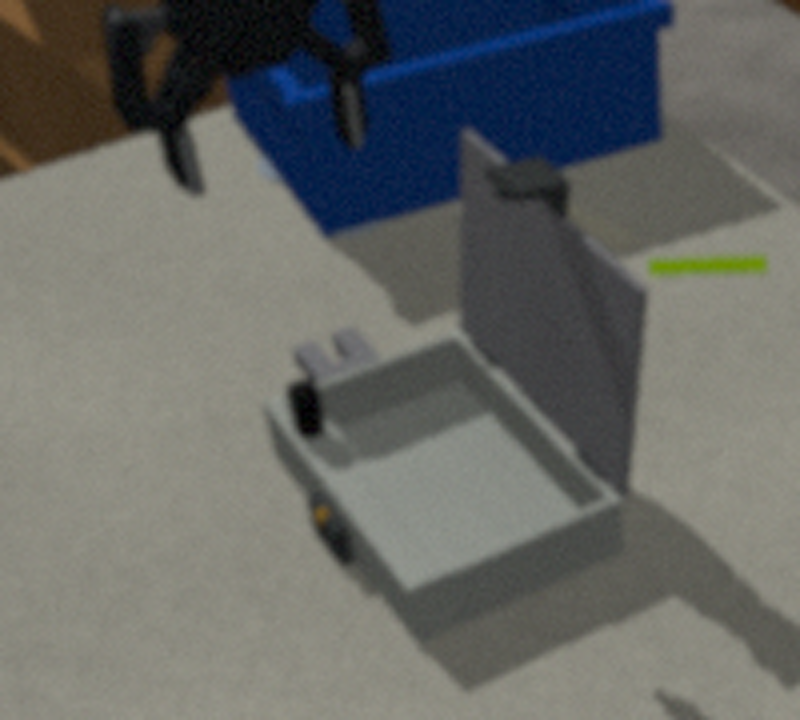

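Call:
{"fn": "jog_arm", "kwargs": {"motion": [[-0.6,1.1,0,1,0],[0,0,0,0,0],[0,0,-2.5,0,0],[0,0,-2.5,0,0],[0,0,-2.5,0,0],[0,0,-2,0,0],[0,0,0,0,0],[0,0,0,0,0]]}}

```text
t: 2.07
tcp_pos: [0.4793, 0.2493, 0.1289]
tool_rot: [0.711, 0.703, -0.001, -0.001]
force: [0.1, -0.3, 1.2]
finger_gap: 1.0
```

Call:
{"fn": "jog_arm", "kwargs": {"motion": [[0.5,-0.5,0,0,0]]}}

```text
t: 2.15
tcp_pos: [0.4825, 0.2456, 0.1292]
tool_rot: [0.71, 0.704, -0.001, -0.002]
force: [-0.3, 0.8, -0.8]
finger_gap: 0.997
```

Call:
{"fn": "jog_arm", "kwargs": {"motion": [[0,0,0,0,0]]}}

```text
t: 2.23
tcp_pos: [0.4838, 0.2459, 0.1303]
tool_rot: [0.71, 0.704, -0.0, -0.001]
force: [0.7, 0.1, 0.1]
finger_gap: 1.0
```

Call:
{"fn": "jog_arm", "kwargs": {"motion": [[0,0,0,0,0]]}}

```text
t: 2.32
tcp_pos: [0.4844, 0.2463, 0.1315]
tool_rot: [0.71, 0.704, 0.001, -0.001]
force: [-0.6, -1.8, 0.5]
finger_gap: 0.998
```

Call:
{"fn": "jog_arm", "kwargs": {"motion": [[0,0,0,0,0]]}}

```text
t: 2.4
tcp_pos: [0.4854, 0.2465, 0.1327]
tool_rot: [0.71, 0.704, 0.002, -0.0]
force: [0.1, 0.1, 0.1]
finger_gap: 0.999
```

Call:
{"fn": "jog_arm", "kwargs": {"motion": [[0.1,-0.5,-2,-0.7,0],[0.1,-0.3,-2,-0.5,0],[0,0,-1,0,0]]}}

```text
t: 2.65
tcp_pos: [0.4926, 0.2397, 0.0875]
tool_rot: [0.717, 0.697, 0.009, 0.004]
force: [0.7, -0.5, -0.7]
finger_gap: 0.997
```

Call:
{"fn": "jog_arm", "kwargs": {"motion": [[0,0,-0.1,0,0]]}}

```text
t: 2.73
tcp_pos: [0.4921, 0.2393, 0.0855]
tool_rot: [0.718, 0.696, 0.008, 0.003]
force: [0.1, -0.0, 0.4]
finger_gap: 1.007
```

Call:
{"fn": "jog_arm", "kwargs": {"motion": [[0,0,-0.1,0,0]]}}

```text
t: 2.82
tcp_pos: [0.4923, 0.2393, 0.0847]
tool_rot: [0.718, 0.696, 0.008, 0.003]
force: [-0.5, 0.1, 0.1]
finger_gap: 1.004
```

Call:
{"fn": "jog_arm", "kwargs": {"motion": [[-0.2,-0.1,-0.8,0,0],[-0.1,0,-0.8,0,0],[-0.1,0,-0.8,0,0],[0,0,-0.3,0,0],[0,0,0,0,0]]}}

```text
t: 3.23
tcp_pos: [0.4893, 0.239, 0.0575]
tool_rot: [0.717, 0.697, 0.01, 0.004]
force: [-0.3, 1.1, 0.2]
finger_gap: 0.998
```

Run:
```python
from h import *
from station import sense
s=sense();print(s["tcp_pos"],s["tool_rot"],s["force"],s["q"])
a=snap("top","2")
b=snap("side","2")
crop(b,150,60,290,205,4,"pics/side2c.png")
crop(a,110,165,250,280,5,"pics/top2c.png")
```

```text
[0.4892966  0.23895252 0.05745341] [0.71740558 0.69657303 0.00980503 0.00437067] [-0.25099492  1.13918941  0.21127526] [0.24777065 0.68128598 1.78369253 0.00364258 0.65526186 0.27437063]
```

View pics/side2c.png

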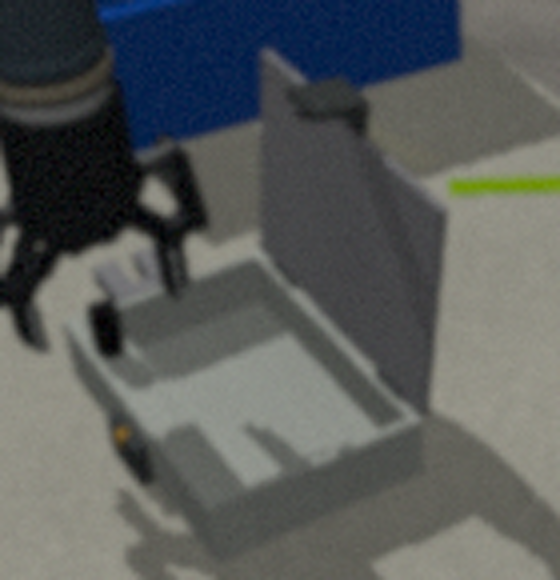

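View pics/top2c.png

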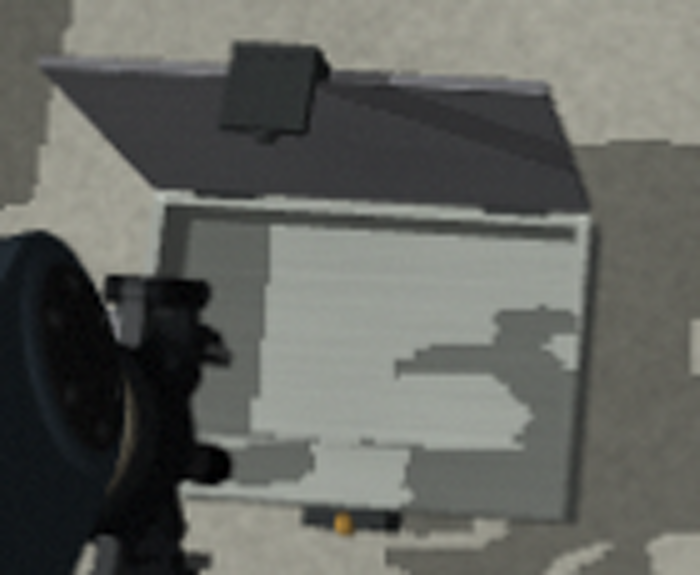

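Call:
{"fn": "jog_arm", "kwargs": {"motion": [[-0.1,0,-0.5,0,0],[0,0,0,0,0],[0,0,0,0,120],[0,0,0,0,160]], "squeeze": 40}}

```text
t: 3.67
tcp_pos: [0.4891, 0.2393, 0.0531]
tool_rot: [0.717, 0.697, 0.011, 0.005]
force: [-0.6, -0.1, -0.2]
finger_gap: 0.751
```

Call:
{"fn": "jog_arm", "kwargs": {"motion": [[0,0,0,0,255],[0,0,0,0,255],[0,0,0,0,255],[0,0,0,0,255]]}}

```text
t: 4.0
tcp_pos: [0.4888, 0.2394, 0.0537]
tool_rot: [0.717, 0.697, 0.011, 0.005]
force: [-1.9, 0.6, 1.2]
finger_gap: 0.217
```

Call:
{"fn": "jog_arm", "kwargs": {"motion": [[0,0,0,0,255],[0,0,0,0,255]]}}

```text
t: 4.17
tcp_pos: [0.4886, 0.2394, 0.0538]
tool_rot: [0.717, 0.697, 0.011, 0.005]
force: [0.0, 0.4, 0.1]
finger_gap: 0.215
```

Call:
{"fn": "jog_arm", "kwargs": {"motion": [[0,0,0.4,0,255],[0,0,0.4,0,255],[0,0,0.4,0,255],[0,0,0.4,0,255]]}}

```text
t: 4.5
tcp_pos: [0.4883, 0.2392, 0.07]
tool_rot: [0.717, 0.697, 0.01, 0.004]
force: [-0.9, -0.2, -1.2]
finger_gap: 0.219
```

Call:
{"fn": "jog_arm", "kwargs": {"motion": [[0,0,1,0,255],[0,0,1,0,255],[0,0,1,0,255],[0,0,0.5,0,255],[0,0,0,0,255],[0,0,0,0,255]]}}

```text
t: 5.0
tcp_pos: [0.4898, 0.2395, 0.1117]
tool_rot: [0.717, 0.697, 0.012, 0.006]
force: [-0.2, -0.4, -0.4]
finger_gap: 0.22
```

Call:
{"fn": "jog_arm", "kwargs": {"motion": [[1,1.4,0,0,255],[1,1.4,0,0,255],[1,1.4,0,0,255],[1,1.4,0,0,255],[0.5,0.8,0,0,255],[0,0,0,0,255],[0,0,0,0,255]]}}

```text
t: 5.58
tcp_pos: [0.5334, 0.3046, 0.1102]
tool_rot: [0.718, 0.696, 0.009, 0.005]
force: [-0.5, -0.4, -0.8]
finger_gap: 0.219
```

Run:
```python
from h import *
from station import sense
s=sense();print(s["tcp_pos"],s["tool_rot"],s["force"],s["finger_gap"])
a=snap("top","3")
b=snap("side","3")
crop(b,120,50,260,195,4,"pics/side3c.png")
crop(a,90,165,230,280,5,"pics/top3c.png")
```

```text
[0.53343597 0.30461258 0.11023899] [0.71768038 0.69629397 0.00942171 0.00456137] [-0.46691847 -0.40930541 -0.80349917] 0.21865921596890928
```

View pics/side3c.png

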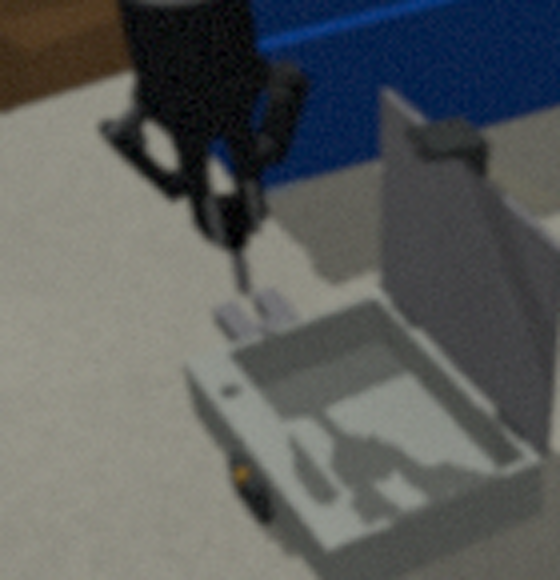

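View pics/top3c.png

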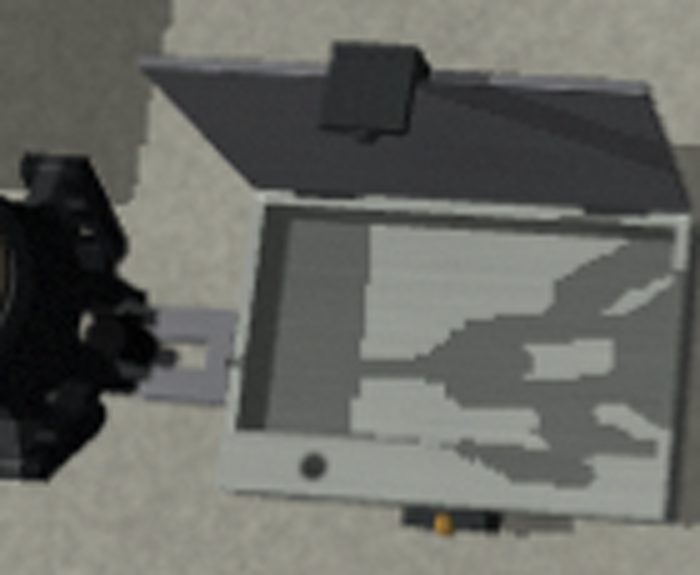

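Run:
```python
from h import *
a=load("top3.npz");b=load("side3.npz")
c=lambda x,y:(90+(x+.5)/5-.5,165+(y+.5)/5-.5)
d=lambda x,y:(120+(x+.5)/4-.5,50+(y+.5)/4-.5)
print("bore",plane(a,[c(313,465)],.045),tri(a,c(313,465),b,d(231,390)))
print("foot",tri(a,c(170,357),b,d(244,288)))
print("notch inner up/low edge",plane(a,[c(195,343),c(195,370),c(210,357)],.045))
t=load("top0.npz");e=lambda x,y:(110+(x+.5)/5-.5,165+(y+.5)/5-.5)
print("notch0",plane(t,[e(75,341),e(75,369),e(106,357),e(48,306),e(40,400),e(45,337),e(42,368)],.045).round(4))
```

```text
bore [[0.48942941 0.24203153 0.045     ]] (array([0.48904931, 0.2428625 , 0.04317606]), np.float64(0.0011033444762334915))
foot (array([0.53470553, 0.30699857, 0.06599042]), np.float64(0.0020535316698140392))
notch inner up/low edge [[0.5453557  0.30402844 0.045     ]
 [0.5324854  0.30276146 0.045     ]
 [0.538872   0.29608442 0.045     ]]
notch0 [[0.5461 0.3139 0.045 ]
 [0.5327 0.3125 0.045 ]
 [0.5388 0.298  0.045 ]
 [0.5625 0.3288 0.045 ]
 [0.5175 0.3281 0.045 ]
 [0.5476 0.3287 0.045 ]
 [0.5327 0.3287 0.045 ]]
```

Call:
{"fn": "jog_arm", "kwargs": {"motion": [[0.3,0.5,0,0,255],[0.2,0.3,0,0,255],[0,0,0,0,255],[0,0,0,0,255]]}}

```text
t: 6.02
tcp_pos: [0.5366, 0.3106, 0.11]
tool_rot: [0.719, 0.695, 0.008, 0.004]
force: [0.6, 0.2, -1.0]
finger_gap: 0.22
```

Call:
{"fn": "jog_arm", "kwargs": {"motion": [[0,0,0,0,255]]}}

```text
t: 6.1
tcp_pos: [0.5365, 0.3104, 0.11]
tool_rot: [0.719, 0.695, 0.007, 0.004]
force: [0.0, -0.4, -0.9]
finger_gap: 0.216
```

Call:
{"fn": "jog_arm", "kwargs": {"motion": [[0.3,0.3,-0.5,0.3,255],[0.1,0.1,-0.5,0.3,255],[0,0,-0.3,0,255],[0,0,0,0,255]]}}

```text
t: 6.43
tcp_pos: [0.5409, 0.3145, 0.0959]
tool_rot: [0.715, 0.699, 0.008, 0.004]
force: [0.6, 0.5, -1.6]
finger_gap: 0.221
```

Run:
```python
from h import *
from station import sense
s=sense();print(s["tcp_pos"],s["tool_rot"],s["force"],s["finger_gap"])
a=snap("top","4")
b=snap("side","4")
crop(b,160,100,230,150,8,"pics/side4c.png")
crop(a,90,215,160,265,8,"pics/top4c.png")
```

```text
[0.54092346 0.31450602 0.09591816] [0.71468686 0.69939286 0.00757153 0.0038732 ] [ 0.58226804  0.51737322 -1.58103851] 0.22074515735584402
```

View pics/side4c.png

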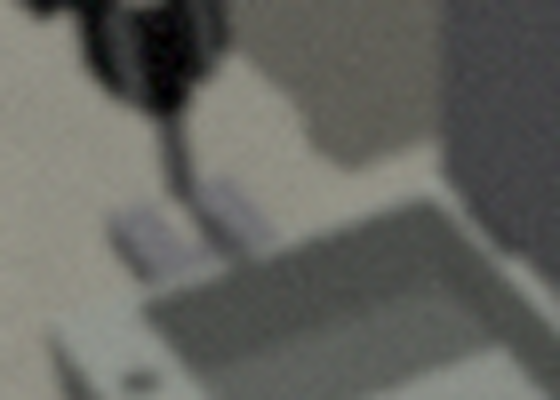

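View pics/top4c.png

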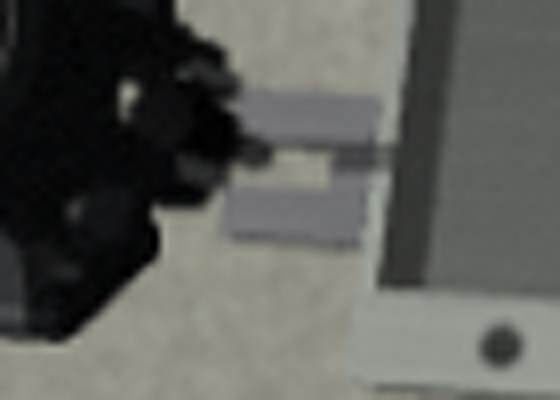

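Call:
{"fn": "jog_arm", "kwargs": {"motion": [[-0.16,0,-0.1,0,255],[0,0,0,0,255]]}}

```text
t: 6.7
tcp_pos: [0.5393, 0.3145, 0.0952]
tool_rot: [0.715, 0.699, 0.008, 0.004]
force: [-0.6, 0.2, -0.8]
finger_gap: 0.219
```

Call:
{"fn": "jog_arm", "kwargs": {"motion": [[0,0,-0.2,0,255],[0,0,-0.1,0,255]]}}

```text
t: 6.87
tcp_pos: [0.5393, 0.3146, 0.0925]
tool_rot: [0.715, 0.699, 0.008, 0.004]
force: [-1.1, -0.1, -2.1]
finger_gap: 0.216
```

Call:
{"fn": "jog_arm", "kwargs": {"motion": [[0,0,-0.4,0,255],[0,0,-0.3,0,255]]}}

```text
t: 7.03
tcp_pos: [0.5397, 0.3147, 0.0856]
tool_rot: [0.715, 0.699, 0.009, 0.004]
force: [-0.5, -0.6, -1.4]
finger_gap: 0.22
```

Call:
{"fn": "jog_arm", "kwargs": {"motion": [[0,0,-0.4,0,255],[0,0,-0.3,0,255]]}}

```text
t: 7.2
tcp_pos: [0.5398, 0.3147, 0.0779]
tool_rot: [0.715, 0.699, 0.009, 0.004]
force: [-0.1, -0.3, -2.0]
finger_gap: 0.217
```

Run:
```python
from h import *
from station import sense
s=sense();print(s["tcp_pos"],s["tool_rot"],s["force"],s["finger_gap"])
a=snap("top","5")
b=snap("side","5")
crop(b,160,100,230,150,8,"pics/side5c.png")
crop(a,90,215,160,265,8,"pics/top5c.png")
```

```text
[0.53975428 0.3147251  0.07787223] [0.71469451 0.69936839 0.00873572 0.00439353] [-0.08094648 -0.25654244 -1.9706258 ] 0.2169168885611115
```

View pics/side5c.png

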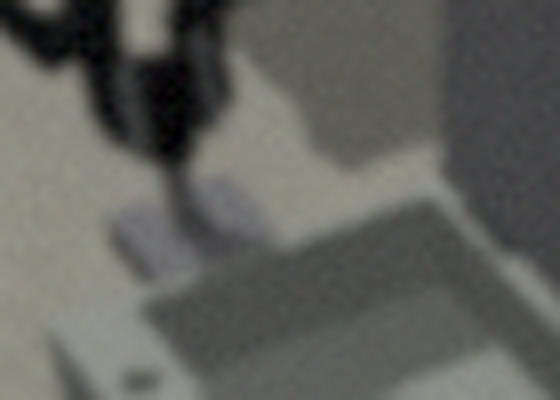

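View pics/top5c.png

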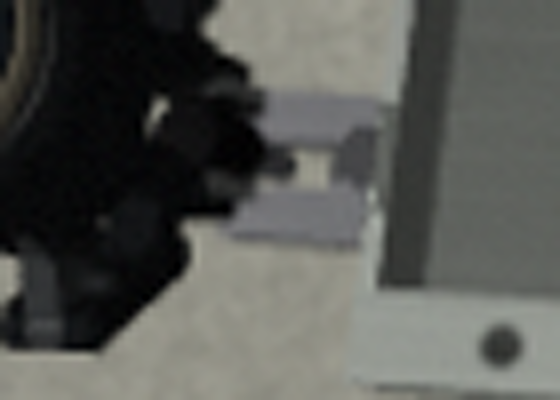

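Call:
{"fn": "jog_arm", "kwargs": {"motion": [[0,0,-0.4,0,255],[0,0,-0.4,0,255],[0,0,-0.3,0,255]]}}

```text
t: 7.55
tcp_pos: [0.5401, 0.3148, 0.0663]
tool_rot: [0.715, 0.699, 0.009, 0.005]
force: [1.1, 0.2, -1.2]
finger_gap: 0.224
```

Call:
{"fn": "jog_arm", "kwargs": {"motion": [[0,0,-0.3,0,255],[0,0,-0.3,0,255]]}}

```text
t: 7.72
tcp_pos: [0.54, 0.3148, 0.0594]
tool_rot: [0.715, 0.699, 0.009, 0.004]
force: [0.8, -0.5, -1.0]
finger_gap: 0.222
```

Call:
{"fn": "jog_arm", "kwargs": {"motion": [[0,0,-0.2,0,255],[0,0,-0.2,0,255]]}}

```text
t: 7.88
tcp_pos: [0.5398, 0.3147, 0.0546]
tool_rot: [0.715, 0.699, 0.009, 0.004]
force: [-0.7, 0.0, -1.2]
finger_gap: 0.218
```

Call:
{"fn": "jog_arm", "kwargs": {"motion": [[0,0,-0.15,0,255],[0,0,0,0,255]]}}

```text
t: 8.05
tcp_pos: [0.5399, 0.3148, 0.0539]
tool_rot: [0.715, 0.699, 0.009, 0.004]
force: [-0.2, 0.7, -0.9]
finger_gap: 0.221
```

Call:
{"fn": "jog_arm", "kwargs": {"motion": [[0,0,0,0,180],[0,0,0,0,140],[0,0,0,0,100],[0,0,0,0,100]]}}

```text
t: 8.38
tcp_pos: [0.5407, 0.3151, 0.0544]
tool_rot: [0.715, 0.699, 0.01, 0.005]
force: [0.5, -0.3, -0.1]
finger_gap: 0.607
```

Call:
{"fn": "jog_arm", "kwargs": {"motion": [[0,0,0.5,0,60],[0,0,1,0,60],[0,0,2,0,60],[0,0,2.5,0,60],[0,0,2.5,0,60],[0,0,2,0,60],[-0.5,-2,1,0,60],[-0.5,-3,0,0,60],[-0.5,-3.5,0,0,60],[-0.5,-3.5,0,0,60]]}}

```text
t: 9.22
tcp_pos: [0.5221, 0.1985, 0.1825]
tool_rot: [0.711, 0.703, 0.016, 0.007]
force: [0.8, -1.3, 0.1]
finger_gap: 0.763
```

Call:
{"fn": "jog_arm", "kwargs": {"motion": [[-0.5,-3.5,0,0,60],[-0.5,-3.5,0,0,60],[-0.5,-3.5,0,0,60],[-0.5,-3.5,0,0,60],[0,-3.5,0,0,60],[0,-3.5,0,0,60],[0,-3,0,0,60],[0,-1,0,0,60],[0,0,0,0,60]]}}

```text
t: 9.97
tcp_pos: [0.5007, -0.068, 0.1931]
tool_rot: [0.712, 0.702, 0.02, 0.015]
force: [-1.1, 0.4, 0.5]
finger_gap: 0.765
```

Run:
```python
from h import *
from station import sense
s=sense();print(s["tcp_pos"],s["tool_rot"],s["force"],s["finger_gap"])
a=snap("top","6")
b=snap("side","6")
```

```text
[ 0.50067259 -0.06803936  0.19314255] [0.71202653 0.70172104 0.0197467  0.01469262] [-1.09802687  0.42604864  0.47387428] 0.7647662977699388
```

View pics/side6.png

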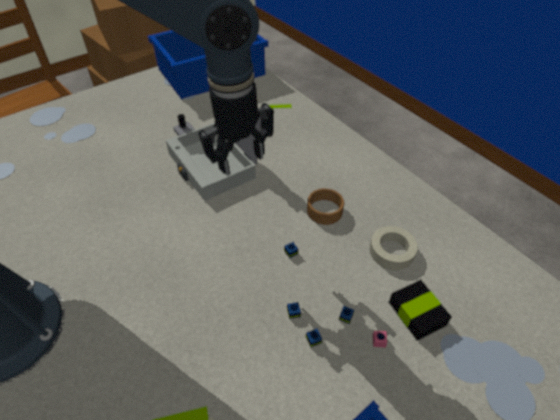

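View pics/top6.png

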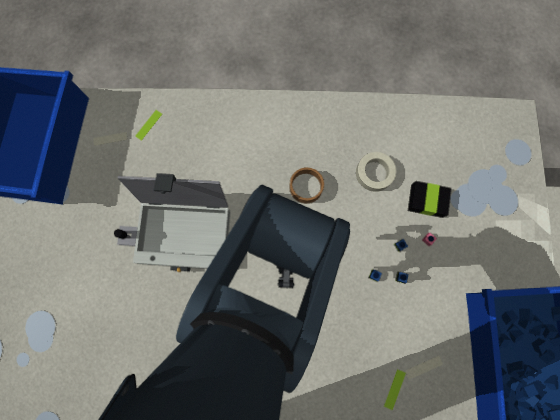

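```bash
cat > det.py <<'E'
from h import *
def det(s,z=.022,roi=None):
    hsv=cv2.cvtColor(s["img"],cv2.COLOR_RGB2HSV)
    m=cv2.inRange(hsv,(100,110,35),(125,255,190))
    cs,_=cv2.findContours(cv2.morphologyEx(m,cv2.MORPH_CLOSE,np.ones((3,3))),cv2.RETR_EXTERNAL,cv2.CHAIN_APPROX_NONE)
    out=[]
    for c in cs:
        a=cv2.contourArea(c)
        if a<25 or a>400: continue
        w=plane(s,c.reshape(-1,2).astype(float),z)[:,:2]
        if not(.3<w[:,0].mean()<.8 and -.5<w[:,1].mean()<.4): continue
        h=cv2.convexHull((w*1000).astype(np.float32))
        (cx,cy),(ww,hh),ang=cv2.minAreaRect(h)
        uv=c.reshape(-1,2).mean(0)
        out.append((round(cx/1000,4),round(cy/1000,4),round(ww),round(hh),round(ang%90,1),uv.round(1).tolist(),a))
    return out
def tilt():
    from station import sense
    s=sense();r=R.from_quat(s["tool_rot"]).as_matrix()
    j=np.degrees(np.arctan2(r[1,1],r[0,1]))
    print("t",s["t"],"tcp",s["tcp_pos"].round(4),"jaw",(j+90)%180-90,"tiltdeg",np.degrees(r[:2,2]).round(2),"q6",s["q"][5].round(3),"gap",s["finger_gap"].round(3),"F",s["force"].round(1))
E
python3 - <<'E'
from det import *
tilt()
for f in("top0","top6","side6"):
    print(f)
    for o in det(load(f+".npz")):print(o)
E
```

```text
Traceback (most recent call last):
  File "det.py", line 21, in tilt
    print("t",s["t"],"tcp",s["tcp_pos"].round(4),"jaw",(j+90)%180-90,"tiltdeg",np.degrees(r[:2,2]).round(2),"q6",s["q"][5].round(3),"gap",s["finger_gap"].round(3),"F",s["force"].round(1))
                                                                                                                                          ^^^^^^^^^^^^^^^^^^^^^
AttributeError: 'float' object has no attribute 'round'
```

```bash
sed -i 's/s\["finger_gap"\].round(3)/round(s["finger_gap"],3)/' det.py
python3 - <<'E'
from det import *
tilt()
for f in("top0","top6","side6"):
    print(f)
    for o in det(load(f+".npz")):print(o)
E
```

```text
t 10.0667 tcp [ 0.5004 -0.0657  0.1929] jaw -0.7048284658644377 tiltdeg [2.75 0.45] q6 -0.374 gap 0.769 F [-0.2 -0.6 -0.3]
top0
(0.4589, -0.3467, 22, 22, 74.2, [402.4, 277.4], 70.0)
(0.463, -0.2819, 22, 21, 64.4, [375.1, 275.1], 69.5)
(0.537, -0.3466, 20, 23, 31.0, [401.3, 244.6], 65.5)
(0.5439, -0.1665, 19, 22, 1.3, [326.4, 240.0], 62.0)
top6
(0.4589, -0.347, 22, 22, 74.2, [402.4, 277.2], 69.5)
(0.463, -0.2819, 22, 21, 64.4, [375.1, 275.1], 69.5)
(0.5368, -0.347, 19, 22, 31.1, [401.3, 244.7], 61.5)
side6
(0.4566, -0.3506, 23, 21, 76.2, [313.5, 336.2], 118.0)
(0.5344, -0.3509, 23, 18, 32.5, [346.5, 313.0], 91.0)
(0.4604, -0.2865, 22, 20, 65.0, [293.5, 308.8], 94.0)
(0.5405, -0.1711, 22, 22, 85.8, [290.5, 248.2], 73.0)
```

Call:
{"fn": "jog_arm", "kwargs": {"motion": [[0.8,-2,0,0,60],[0.8,-2,-1,0,60],[0.8,-2,-2,0,60],[0.8,-2,-2,0,60],[0.4,-1.5,-2,0,60],[0,-0.5,-2,0,60],[0,0,-2,0,60],[0,0,-1,0,60],[0,0,0,0,60]]}}

```text
t: 10.82
tcp_pos: [0.5404, -0.1508, 0.0711]
tool_rot: [0.703, 0.71, 0.023, 0.014]
force: [0.1, 0.8, 0.5]
finger_gap: 0.765
```

```bash
python3 -c "
from det import *
tilt()"
```

```text
t 10.8167 tcp [ 0.5404 -0.1508  0.0711] jaw 0.5444241056336665 tiltdeg [2.94 0.74] q6 -0.543 gap 0.765 F [0.1 0.8 0.5]
```

Call:
{"fn": "jog_arm", "kwargs": {"motion": [[0.1,-0.8,-0.8,0,60],[0,-0.6,-0.8,0,60],[0,-0.2,-0.5,0,60],[0,0,0,0,60]]}}

```text
t: 11.15
tcp_pos: [0.5431, -0.1646, 0.0504]
tool_rot: [0.701, 0.712, 0.023, 0.015]
force: [0.1, -0.4, -0.1]
finger_gap: 0.763
```

```bash
python3 -c "
from det import *
tilt();s=snap('side','7');crop(s,240,180,340,270,6,'pics/side7c.png')
s=snap('top','7');crop(s,280,200,380,270,6,'pics/top7c.png')"
```

```text
t 11.15 tcp [ 0.5431 -0.1646  0.0504] jaw 0.8961811048459225 tiltdeg [3.06 0.72] q6 -0.575 gap 0.763 F [ 0.1 -0.4 -0.1]
```

View pics/side7c.png

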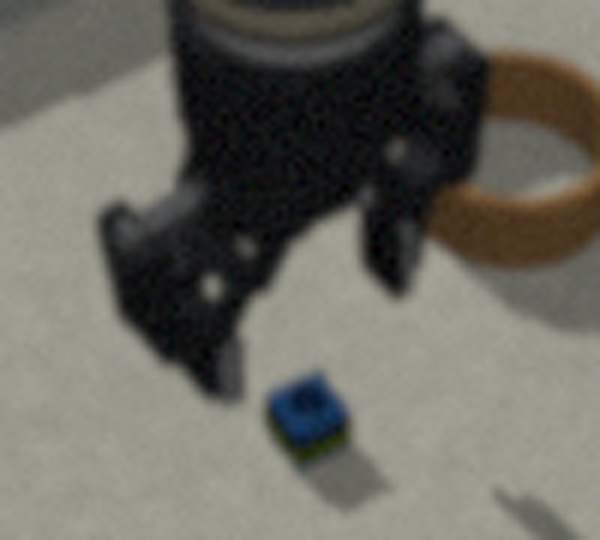

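View pics/top7c.png

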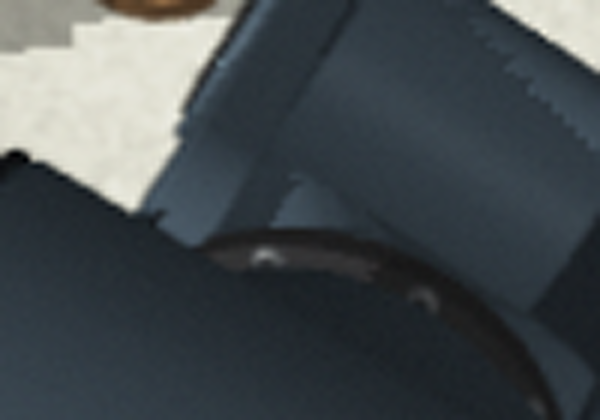

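Call:
{"fn": "jog_arm", "kwargs": {"motion": [[-0.1,-0.3,-0.8,-1,60],[0,-0.1,-0.8,0,60],[0,0,-0.8,0,60],[0,0,-0.8,0,60],[0,0,-0.5,0,60]]}}

```text
t: 11.67
tcp_pos: [0.5437, -0.1701, 0.0136]
tool_rot: [0.708, 0.705, 0.024, 0.018]
force: [-0.3, 0.3, -0.1]
finger_gap: 0.765
```

```bash
python3 -c "
from det import *
tilt();s=snap('side','8');crop(s,240,180,340,270,6,'pics/side8c.png')"
```

```text
t 11.6667 tcp [ 0.5437 -0.1701  0.0136] jaw -0.2502533167644998 tiltdeg [3.41 0.47] q6 -0.572 gap 0.765 F [-0.3  0.3 -0.1]
```

View pics/side8c.png

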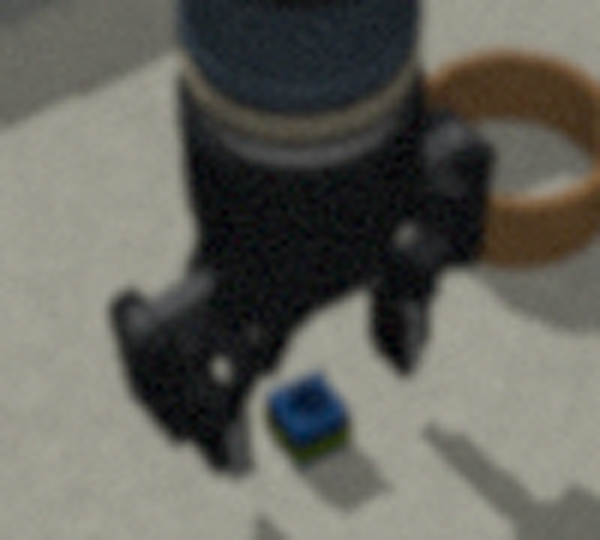

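Call:
{"fn": "jog_arm", "kwargs": {"motion": [[0,0,-0.5,0,60],[0,0,0,0,120],[0,0,0,0,255],[0,0,0,0,255],[0,0,0,0,255],[0,0,0,0,255],[0,0,0,0,255]], "squeeze": 30}}

```text
t: 12.3
tcp_pos: [0.5429, -0.1694, 0.0067]
tool_rot: [0.708, 0.705, 0.024, 0.017]
force: [0.3, -0.3, 0.3]
finger_gap: 0.249
```

Call:
{"fn": "jog_arm", "kwargs": {"motion": [[0,0,1,0,255],[0,0,2,0,255],[0,0,2.5,0,255],[0,1,2.5,0,255],[0,2,1,0,255],[0,2.5,0,0,255],[0,2.5,0,0,255],[0,2.5,0,0,255],[0,2.5,0,0,255],[0,2.5,0,0,255]]}}

```text
t: 13.13
tcp_pos: [0.5459, -0.0156, 0.1098]
tool_rot: [0.712, 0.702, 0.026, 0.024]
force: [0.0, 0.6, 0.7]
finger_gap: 0.249
```

```bash
python3 -c "
from det import *
tilt()"
```

```text
t 13.1333 tcp [ 0.5459 -0.0156  0.1098] jaw -0.8224609677742194 tiltdeg [4.05 0.19] q6 -0.254 gap 0.249 F [0.  0.6 0.7]
```

Call:
{"fn": "jog_arm", "kwargs": {"motion": [[0,2,0,0,255],[0,2.5,0,0,255],[0,2.5,0,0,255],[0,2.5,0,0,255],[0,2.5,0,0,255],[0,2.5,0,0,255],[0,2.5,0,0,255],[0,2.5,0,0,255],[0,1.5,0,0,255],[0,0.5,0,0,255]]}}

```text
t: 13.97
tcp_pos: [0.5449, 0.2142, 0.12]
tool_rot: [0.71, 0.703, 0.031, 0.027]
force: [-0.3, -0.2, -0.2]
finger_gap: 0.25
```

Call:
{"fn": "jog_arm", "kwargs": {"motion": [[0,1,0,-0.5,255],[0,0.5,0,0,255],[0,0,0,0,255]]}}

```text
t: 14.22
tcp_pos: [0.5445, 0.2308, 0.1219]
tool_rot: [0.712, 0.7, 0.031, 0.028]
force: [0.3, 0.2, -0.6]
finger_gap: 0.249
```

```bash
python3 -c "
from det import *
tilt()
s=snap('side','9');crop(s,150,60,290,205,4,'pics/side9c.png')"
```

```text
t 14.2167 tcp [0.5445 0.2308 0.1219] jaw -0.9799872398718321 tiltdeg [4.78 0.22] q6 0.25 gap 0.249 F [ 0.3  0.2 -0.6]
```

View pics/side9c.png

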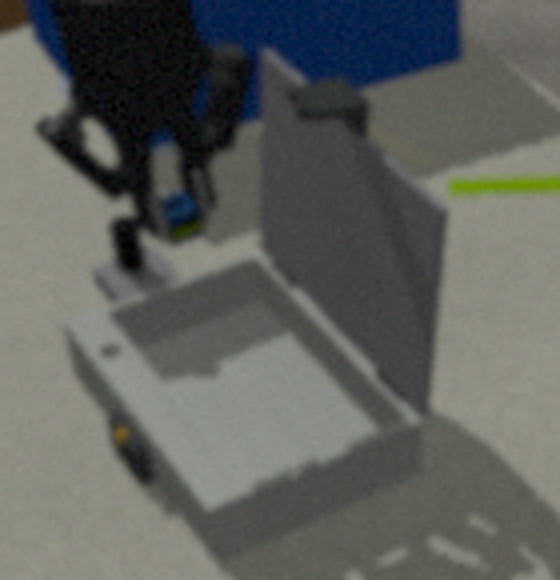

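Call:
{"fn": "jog_arm", "kwargs": {"motion": [[0,0,-1,0,255],[0,0,-1.2,0,255],[0,0,-1.2,0,255],[0,0,-1.2,0,255],[0,0,-1.2,0,255],[0,0,-1,0,255],[0,0,-1,0,255],[0,0,-0.5,0,255]]}}

```text
t: 14.93
tcp_pos: [0.5457, 0.2225, 0.0336]
tool_rot: [0.715, 0.698, 0.031, 0.029]
force: [-0.7, -0.2, -0.5]
finger_gap: 0.256
```

```bash
python3 -c "
from det import *
tilt()
s=snap('side','10');crop(s,150,60,290,205,4,'pics/side10c.png')"
```

```text
t 14.9333 tcp [0.5457 0.2225 0.0336] jaw -1.438370349541259 tiltdeg [4.84 0.08] q6 0.254 gap 0.256 F [-0.7 -0.2 -0.5]
```

View pics/side10c.png

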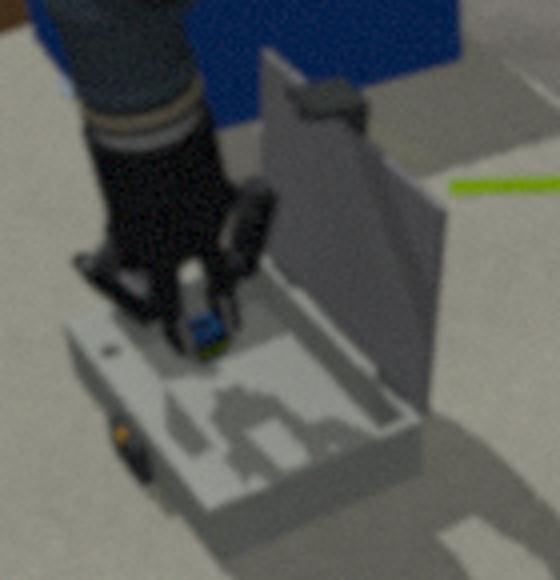

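Call:
{"fn": "jog_arm", "kwargs": {"motion": [[0,0.6,-0.5,0,255],[0,0.4,-0.5,0,255],[0,0.1,-0.4,0,255],[0,0,-0.2,0,255]]}}

```text
t: 15.32
tcp_pos: [0.5463, 0.2343, 0.016]
tool_rot: [0.715, 0.697, 0.031, 0.029]
force: [-0.6, -0.1, 0.0]
finger_gap: 0.252
```

Call:
{"fn": "jog_arm", "kwargs": {"motion": [[0,0,-0.2,0,255]]}}

```text
t: 15.4
tcp_pos: [0.5464, 0.2348, 0.014]
tool_rot: [0.715, 0.698, 0.031, 0.029]
force: [0.4, 0.1, -0.1]
finger_gap: 0.252
```

Release with a partial opening.

Call:
{"fn": "jog_arm", "kwargs": {"motion": [[0,0,0,0,170],[0,0,0,0,165],[0,0,0,0,165]]}}

```text
t: 15.65
tcp_pos: [0.5466, 0.2353, 0.0142]
tool_rot: [0.715, 0.698, 0.032, 0.029]
force: [-0.6, -0.4, 1.2]
finger_gap: 0.351
```

Call:
{"fn": "jog_arm", "kwargs": {"motion": [[0,0,0.5,0,150],[0,0,1,0,150],[0,0,1.5,0,140],[0,0,2,0,120],[0,0,2.5,0,60],[0,0,2.5,0,60],[0,0,1,0,60],[0,0,0,0,60]]}}

```text
t: 16.32
tcp_pos: [0.5461, 0.2346, 0.1346]
tool_rot: [0.715, 0.698, 0.033, 0.03]
force: [0.9, 0.1, 0.5]
finger_gap: 0.765
```

```bash
python3 -c "
from det import *
tilt()
s=snap('side','11');crop(s,150,60,290,205,4,'pics/side11c.png')"
```

```text
t 16.3167 tcp [0.5461 0.2346 0.1346] jaw -1.438829544196679 tiltdeg [5.07 0.14] q6 0.268 gap 0.765 F [0.9 0.1 0.5]
```

View pics/side11c.png

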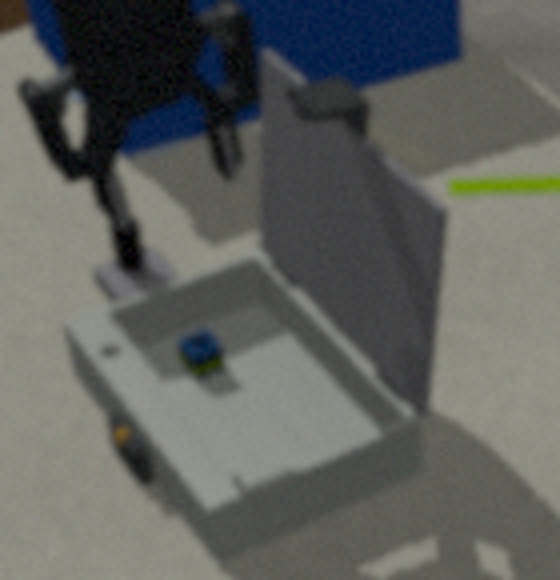

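Call:
{"fn": "jog_arm", "kwargs": {"motion": [[-1,-1.5,0.5,0,60],[-1,-1.5,0.5,0,60],[-1,-2,0.5,0,60],[-1,-2,0.5,0,60],[-1,-2,0.5,0,60],[-1,-2,0,0,60],[-1,-2,0,0,60],[-1,-2,0,0,60],[-1,-2,0,0,60],[0,-2,0,0,60]]}}

```text
t: 17.2
tcp_pos: [0.4464, 0.0415, 0.1559]
tool_rot: [0.713, 0.7, 0.03, 0.026]
force: [1.1, 0.4, 0.2]
finger_gap: 0.764
```

```bash
python3 -c "
from det import *
tilt()"
```

```text
t 17.2 tcp [0.4464 0.0415 0.1559] jaw -1.0116280613567739 tiltdeg [4.59 0.29] q6 -0.176 gap 0.764 F [1.1 0.4 0.2]
```

Call:
{"fn": "jog_arm", "kwargs": {"motion": [[2,-2.5,0,0,60],[2,-2.5,0,0,60],[2,-2.5,0,0,60],[2,-2.5,0,0,60]]}}

```text
t: 17.53
tcp_pos: [0.5174, -0.0602, 0.1528]
tool_rot: [0.713, 0.701, 0.026, 0.019]
force: [0.1, 0.4, -0.9]
finger_gap: 0.766
```

```bash
python3 -c "
from det import *
tilt()"
```

```text
t 17.5333 tcp [ 0.5174 -0.0602  0.1528] jaw -1.0081424505586511 tiltdeg [3.62 0.58] q6 -0.362 gap 0.766 F [ 0.1  0.4 -0.9]
```

Call:
{"fn": "jog_arm", "kwargs": {"motion": [[-1,-1,0,0,60],[-1,-1,0,0,60],[-1,-1,0,0,60],[-1,-1,0,0,60],[-1,-1,0,0,60],[-1,-1,0,0,60],[-1,-1,0,0,60],[-1,-1,0,0,60],[-1,-1,0,0,60],[-1,-1,0,0,60]]}}

```text
t: 18.37
tcp_pos: [0.417, -0.1696, 0.1465]
tool_rot: [0.715, 0.699, 0.026, 0.017]
force: [0.2, -0.5, -0.2]
finger_gap: 0.763
```

```bash
python3 -c "
from det import *
tilt()"
```

```text
t 18.3667 tcp [ 0.417  -0.1696  0.1465] jaw -1.3104280095780183 tiltdeg [3.51 0.7 ] q6 -0.702 gap 0.763 F [ 0.2 -0.5 -0.2]
```

Call:
{"fn": "jog_arm", "kwargs": {"motion": [[3,-1,0,0,60],[3,-1,0,0,60],[3,-1,0,0,60],[3,-1,0,0,60],[0,0,0,0,60]]}}

```text
t: 18.78
tcp_pos: [0.5316, -0.2092, 0.1422]
tool_rot: [0.718, 0.696, 0.024, 0.009]
force: [1.7, 0.1, 0.3]
finger_gap: 0.764
```

```bash
python3 -c "
from det import *
tilt()"
```

```text
t 18.7833 tcp [ 0.5316 -0.2092  0.1422] jaw -1.8015714705931885 tiltdeg [2.7  1.24] q6 -0.6 gap 0.764 F [1.7 0.1 0.3]
```

Call:
{"fn": "jog_arm", "kwargs": {"motion": [[-0.8,-0.8,-0.5,-3,60],[-0.8,-0.8,-0.5,-3,60],[-0.8,-0.8,-0.5,-3,60],[-0.8,-0.8,-0.5,-3,60],[-0.8,-0.8,-0.5,-3,60],[-0.8,-0.8,-0.5,-3,60],[-0.8,-0.8,-0.5,-3,60],[-0.6,-0.6,-0.5,-1.5,60],[-0.2,-0.2,0,0,60],[0,0,0,0,60]]}}

```text
t: 19.62
tcp_pos: [0.4606, -0.2713, 0.093]
tool_rot: [0.844, 0.536, 0.021, 0.006]
force: [0.7, 0.2, -0.1]
finger_gap: 0.765
```

```bash
python3 -c "
from det import *
tilt()
s=snap('side','12')
for o in det(s):print(o)"
```

```text
t 19.6167 tcp [ 0.4606 -0.2713  0.093 ] jaw -25.210728562125098 tiltdeg [2.37 0.65] q6 -0.365 gap 0.765 F [ 0.7  0.2 -0.1]
(0.4561, -0.3509, 22, 20, 76.3, [313.6, 336.4], 116.0)
(0.5342, -0.3509, 23, 19, 29.6, [346.5, 313.1], 94.0)
(0.4603, -0.2868, 23, 20, 65.0, [293.6, 308.7], 98.5)
```

View pics/side12.png

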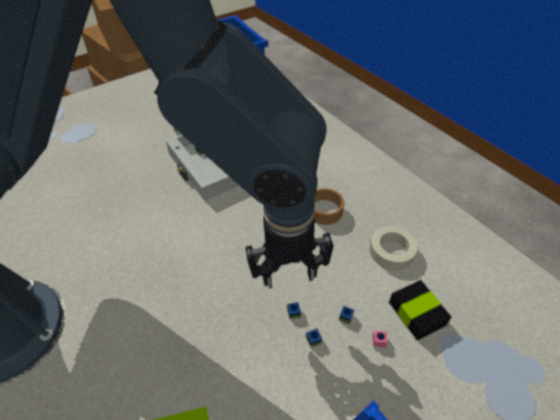

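Call:
{"fn": "jog_arm", "kwargs": {"motion": [[0.1,-0.5,-1,0,60],[0.1,-0.4,-1.2,0,60],[0,-0.3,-1.2,0,60],[0,0,-1.2,0,60],[0,0,-1,0,60],[0,0,-0.8,0,60],[0,0,0,0,60]]}}

```text
t: 20.25
tcp_pos: [0.4663, -0.2845, 0.0233]
tool_rot: [0.842, 0.538, 0.021, 0.009]
force: [0.1, 0.2, 0.1]
finger_gap: 0.766
```

```bash
python3 -c "
from det import *
tilt()
s=snap('side','13');crop(s,240,240,340,330,6,'pics/side13c.png')"
```

```text
t 20.25 tcp [ 0.4663 -0.2845  0.0233] jaw -24.86812645813093 tiltdeg [2.6  0.48] q6 -0.398 gap 0.766 F [0.1 0.2 0.1]
```

View pics/side13c.png

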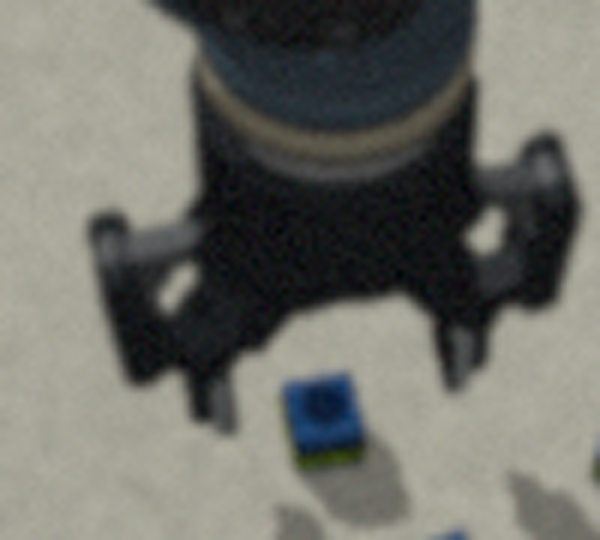

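Call:
{"fn": "jog_arm", "kwargs": {"motion": [[-0.3,0,-0.8,0,60],[-0.1,0,-0.6,0,60],[0,0,-0.1,0,60],[0,0,0,0,60]]}}

```text
t: 20.63
tcp_pos: [0.4628, -0.2848, 0.008]
tool_rot: [0.842, 0.539, 0.022, 0.01]
force: [-0.3, -0.5, 0.4]
finger_gap: 0.763
```

Call:
{"fn": "jog_arm", "kwargs": {"motion": [[0,0,0,0,120],[0,0,0,0,255],[0,0,0,0,255],[0,0,0,0,255],[0,0,0,0,255],[0,0,0,0,255]]}}

```text
t: 21.13
tcp_pos: [0.4635, -0.2855, 0.0096]
tool_rot: [0.842, 0.539, 0.022, 0.011]
force: [0.1, 0.2, -0.1]
finger_gap: 0.245
```

Call:
{"fn": "jog_arm", "kwargs": {"motion": [[0,0,0.8,0,255],[0,0,1.5,0,255],[0,0,2,0,255],[0,0,2,0,255],[0,0.5,2,0,255],[0,1.5,1,2,255],[0,2,0,2,255],[0,2.5,0,2,255],[0,2.5,0,2,255],[0,2.5,0,2,255]]}}

```text
t: 21.97
tcp_pos: [0.4657, -0.1737, 0.1128]
tool_rot: [0.792, 0.61, 0.024, 0.016]
force: [0.3, 0.0, -0.6]
finger_gap: 0.246
```

Call:
{"fn": "jog_arm", "kwargs": {"motion": [[0.5,2.5,0,2,255],[0.5,2.5,0,2,255],[0.5,2.5,0,2,255],[0.5,2.5,0,2,255],[1,2.5,0,2,255],[1,2.5,0,1,255],[1,2.5,0,0,255],[1,2.5,0,0,255],[1,2,0,0,255],[0.5,1,0,0,255]]}}

```text
t: 22.8
tcp_pos: [0.5399, 0.071, 0.1196]
tool_rot: [0.726, 0.687, 0.027, 0.014]
force: [0.4, -0.3, -0.3]
finger_gap: 0.247
```

```bash
python3 -c "
from det import *
tilt()"
```

```text
t 22.8 tcp [0.5399 0.071  0.1196] jaw -3.20050710718958 tiltdeg [3.36 0.92] q6 -0.053 gap 0.247 F [ 0.4 -0.3 -0.3]
```

Call:
{"fn": "jog_arm", "kwargs": {"motion": [[0.1,2,0,0.5,255],[0.1,2,0,0.5,255],[0,2,0,0,255],[0,2,0,0,255],[0,1.8,0,0,255],[0,1.2,-0.5,0,255],[0,0.5,-1,0,255],[0,0,-1,0,255],[0,0,-1,0,255],[0,0,-1,0,255]]}}

```text
t: 23.63
tcp_pos: [0.5444, 0.1951, 0.079]
tool_rot: [0.718, 0.696, 0.032, 0.018]
force: [-0.1, 0.8, 0.2]
finger_gap: 0.25
```

```bash
python3 -c "
from det import *
tilt()
s=snap('side','14');crop(s,150,60,290,205,4,'pics/side14c.png')"
```

```text
t 23.6333 tcp [0.5444 0.1951 0.079 ] jaw -1.8250209406833875 tiltdeg [4.02 1.03] q6 0.169 gap 0.25 F [-0.1  0.8  0.2]
```

View pics/side14c.png

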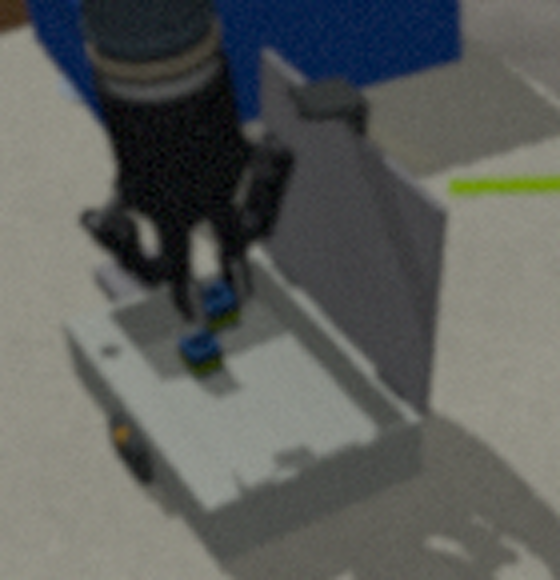

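Call:
{"fn": "jog_arm", "kwargs": {"motion": [[0,0,-1,0,255],[0,0,-1.2,0,255],[0,0,-1.2,0,255],[0,0,-1,0,255],[0,0,-0.6,0,255],[0,0,-0.3,0,255]]}}

```text
t: 24.18
tcp_pos: [0.5423, 0.1898, 0.0169]
tool_rot: [0.72, 0.693, 0.028, 0.016]
force: [0.1, 0.2, -0.4]
finger_gap: 0.247
```

Call:
{"fn": "jog_arm", "kwargs": {"motion": [[0,0,-0.1,0,255]]}}

```text
t: 24.27
tcp_pos: [0.542, 0.1895, 0.015]
tool_rot: [0.72, 0.693, 0.027, 0.015]
force: [-2.0, -0.0, 14.5]
finger_gap: 0.249
```

Call:
{"fn": "jog_arm", "kwargs": {"motion": [[0,0,0.05,0,170],[0,0,0,0,165],[0,0,0,0,165]]}}

```text
t: 24.52
tcp_pos: [0.5426, 0.1892, 0.0159]
tool_rot: [0.72, 0.693, 0.028, 0.016]
force: [-0.3, 0.2, -0.5]
finger_gap: 0.355
```

Call:
{"fn": "jog_arm", "kwargs": {"motion": [[0,0,0.5,0,150],[0,0,1,0,150],[0,0,1.5,0,140],[0,0,2,0,120],[0,0,2.5,0,60],[0,0,2.5,0,60],[0,-1,1,0,60],[-1,-1.5,0,0,60]]}}

```text
t: 25.18
tcp_pos: [0.5351, 0.1657, 0.1376]
tool_rot: [0.719, 0.694, 0.032, 0.019]
force: [-0.1, -1.9, -0.7]
finger_gap: 0.765
```

```bash
python3 -c "
from det import *
tilt()
s=snap('side','15');crop(s,150,60,290,205,4,'pics/side15c.png')"
```

```text
t 25.1833 tcp [0.5351 0.1657 0.1376] jaw -2.0222282708328123 tiltdeg [4.08 0.97] q6 0.12 gap 0.765 F [-0.1 -1.9 -0.7]
```

View pics/side15c.png

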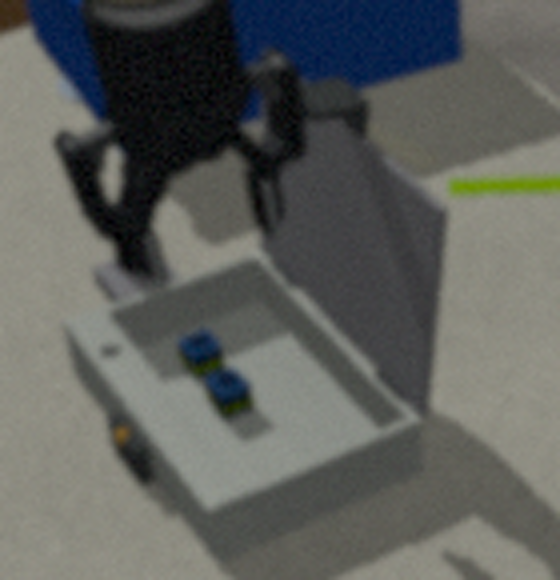

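Call:
{"fn": "jog_arm", "kwargs": {"motion": [[-1,-1.8,0,0,60],[-1.2,-1.8,0,0,60],[-1.2,-1.8,0,0,60],[-1.2,-1.8,0,0,60],[-1.2,-1.8,0,0,60],[-1.2,-1.8,0,0,60],[-1.2,-1.8,0,0,60],[-1.2,-1.8,0,0,60],[-1.2,-1.8,0,0,60],[-0.5,-1,0,0,60]]}}

```text
t: 26.07
tcp_pos: [0.4125, -0.0175, 0.1395]
tool_rot: [0.718, 0.695, 0.03, 0.018]
force: [0.2, 0.3, 0.1]
finger_gap: 0.767
```

Call:
{"fn": "jog_arm", "kwargs": {"motion": [[3,-1.5,0,0,60],[3.2,-1.5,0,0,60],[3.2,-1.5,0,0,60],[3.2,-1.5,0,0,60],[0,0,0,0,60]]}}

```text
t: 26.48
tcp_pos: [0.5332, -0.0825, 0.1395]
tool_rot: [0.721, 0.692, 0.027, 0.014]
force: [0.1, -0.2, -0.5]
finger_gap: 0.767
```

```bash
python3 -c "
from det import *
tilt()"
```

```text
t 26.4833 tcp [ 0.5332 -0.0825  0.1395] jaw -2.390689410737963 tiltdeg [3.3 1. ] q6 -0.377 gap 0.767 F [ 0.1 -0.2 -0.5]
```

Call:
{"fn": "jog_arm", "kwargs": {"motion": [[-0.5,-1.8,0,-1.3,60],[-0.6,-2,0,-1.3,60],[-0.6,-2,0,-1.3,60],[-0.6,-2,0,-1.3,60],[-0.6,-2,0,-1.3,60],[-0.6,-2,-0.5,-1.3,60],[-0.6,-2,-0.5,-1.3,60],[-0.6,-2,-0.5,-1.3,60],[-0.6,-2,-0.5,-1,60],[-0.6,-2,-0.5,0,60]]}}

```text
t: 27.32
tcp_pos: [0.4692, -0.2881, 0.1137]
tool_rot: [0.788, 0.614, 0.025, 0.016]
force: [-0.5, -0.8, 0.7]
finger_gap: 0.763
```

Call:
{"fn": "jog_arm", "kwargs": {"motion": [[-0.5,-1.8,-0.5,0,60],[-0.4,-1.5,-0.5,0,60],[-0.2,-1,-0.5,0,60],[0,0,0,0,60],[0,0,0,0,60]]}}

```text
t: 27.73
tcp_pos: [0.4533, -0.3372, 0.0967]
tool_rot: [0.791, 0.612, 0.025, 0.015]
force: [-0.1, -0.4, 0.1]
finger_gap: 0.765
```

```bash
python3 -c "
from det import *
tilt()
s=snap('side','16');crop(s,250,260,370,360,6,'pics/side16c.png')
for o in det(s):print(o)"
```

```text
t 27.7333 tcp [ 0.4533 -0.3372  0.0967] jaw -14.590195052538206 tiltdeg [3.29 0.36] q6 -0.659 gap 0.765 F [-0.1 -0.4  0.1]
(0.4561, -0.3508, 22, 20, 76.3, [313.5, 336.4], 117.0)
(0.534, -0.351, 23, 19, 29.6, [346.3, 313.2], 95.5)
```

View pics/side16c.png

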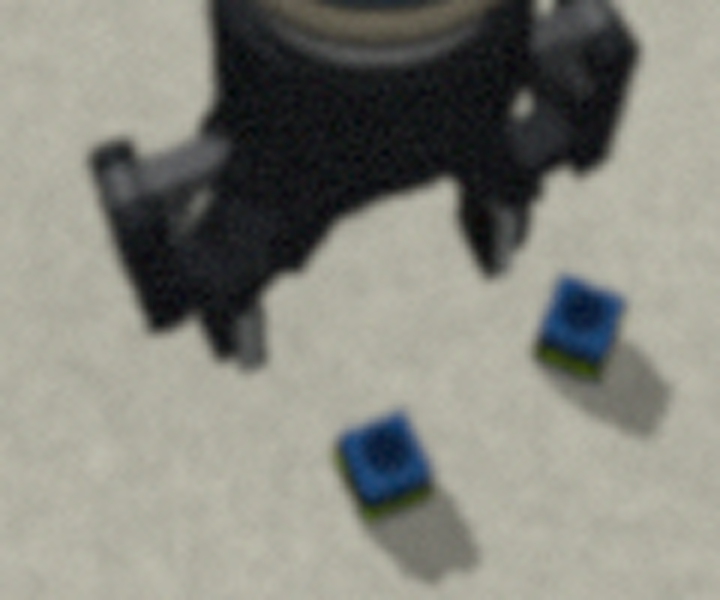

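Call:
{"fn": "jog_arm", "kwargs": {"motion": [[0.2,-0.5,-1,0,90],[0.1,-0.4,-1.2,0,90],[0,-0.1,-1.2,0,90],[0,0,-1.2,0,90],[0,0,-1,0,90],[0,0,-0.8,0,90],[0,0,0,0,90]]}}

```text
t: 28.37
tcp_pos: [0.4588, -0.3434, 0.0271]
tool_rot: [0.788, 0.615, 0.025, 0.015]
force: [0.1, 0.5, -0.1]
finger_gap: 0.647
```

```bash
python3 -c "
from det import *
tilt()
s=snap('side','17');crop(s,250,260,370,360,6,'pics/side17c.png')"
```

```text
t 28.3667 tcp [ 0.4588 -0.3434  0.0271] jaw -14.157693817874218 tiltdeg [3.32 0.39] q6 -0.683 gap 0.647 F [ 0.1  0.5 -0.1]
```

View pics/side17c.png

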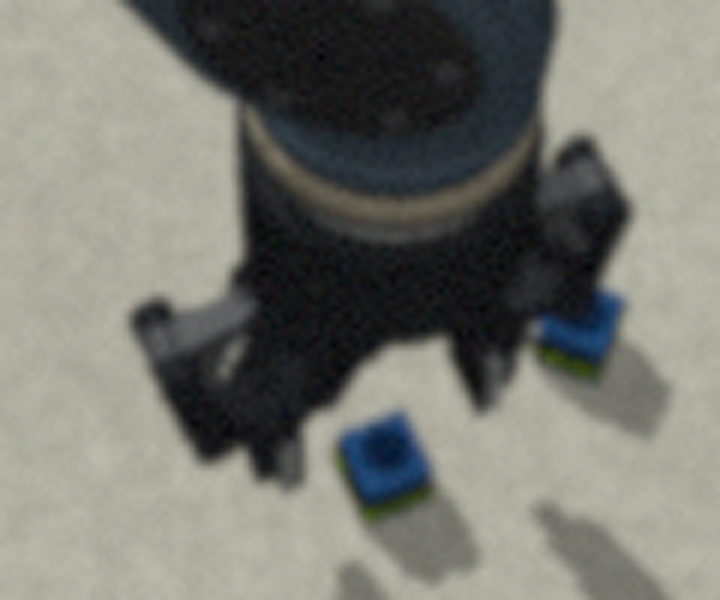

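Need about −5 mm in y, −19 mm in z.

Call:
{"fn": "jog_arm", "kwargs": {"motion": [[-0.1,-0.4,-0.8,0,90],[0,-0.2,-0.7,0,90],[0,0,-0.3,0,90],[0,0,0,0,90]]}}

```text
t: 28.75
tcp_pos: [0.4588, -0.3506, 0.0088]
tool_rot: [0.788, 0.615, 0.025, 0.017]
force: [0.9, -0.1, -0.7]
finger_gap: 0.644
```

Call:
{"fn": "jog_arm", "kwargs": {"motion": [[0,0,-0.1,0,140],[0,0,0,0,255],[0,0,0,0,255],[0,0,0,0,255],[0,0,0,0,255],[0,0,0,0,255]]}}

```text
t: 29.25
tcp_pos: [0.4593, -0.3515, 0.0091]
tool_rot: [0.788, 0.615, 0.025, 0.018]
force: [0.2, -1.0, -1.2]
finger_gap: 0.251
```

Call:
{"fn": "jog_arm", "kwargs": {"motion": [[0,0,0.8,0,255],[0,0,1.5,0,255],[0,0,2,0,255],[0,0,2,0,255],[0,0.5,2,0,255],[0,1.5,1,1,255],[0,2,0,1,255],[0,2.5,0,1,255],[0,2.5,0,1,255],[0,2.5,0,1,255]]}}

```text
t: 30.08
tcp_pos: [0.4611, -0.2401, 0.1127]
tool_rot: [0.762, 0.647, 0.026, 0.024]
force: [0.2, -0.1, 0.4]
finger_gap: 0.25
```

Call:
{"fn": "jog_arm", "kwargs": {"motion": [[0.5,2.5,0,1,255],[0.5,2.5,0,1,255],[0.5,2.5,0,1,255],[0.5,2.5,0,1,255],[0.5,2.5,0,1,255],[0.5,2.5,0,1,255],[1,2.5,0,0,255],[1,2.5,0,0,255],[1,2.5,0,0,255],[1,2.5,0,0,255]]}}

```text
t: 30.92
tcp_pos: [0.5302, 0.0225, 0.1199]
tool_rot: [0.726, 0.687, 0.028, 0.025]
force: [0.2, -0.2, -0.3]
finger_gap: 0.251
```

```bash
python3 -c "
from det import *
tilt()"
```

```text
t 30.9167 tcp [0.5302 0.0225 0.1199] jaw -3.165768371387358 tiltdeg [4.27 0.17] q6 -0.141 gap 0.251 F [ 0.2 -0.2 -0.3]
```

Call:
{"fn": "jog_arm", "kwargs": {"motion": [[0.4,2,0,0.5,255],[0.3,2,0,0.5,255],[0.2,2,0,0,255],[0.2,2,0,0,255],[0,1.8,0,0,255],[0,1.2,-0.5,0,255],[0,0.5,-1,0,255],[0,0,-1,0,255],[0,0,-1,0,255],[0,0,-1,0,255]]}}

```text
t: 31.75
tcp_pos: [0.5454, 0.1493, 0.0802]
tool_rot: [0.716, 0.697, 0.034, 0.029]
force: [0.3, -0.9, -0.4]
finger_gap: 0.251
```

```bash
python3 -c "
from det import *
tilt()
s=snap('side','18');crop(s,150,60,290,205,4,'pics/side18c.png')"
```

```text
t 31.75 tcp [0.5454 0.1493 0.0802] jaw -1.6134928574044238 tiltdeg [5.14 0.31] q6 0.099 gap 0.251 F [ 0.3 -0.9 -0.4]
```

View pics/side18c.png

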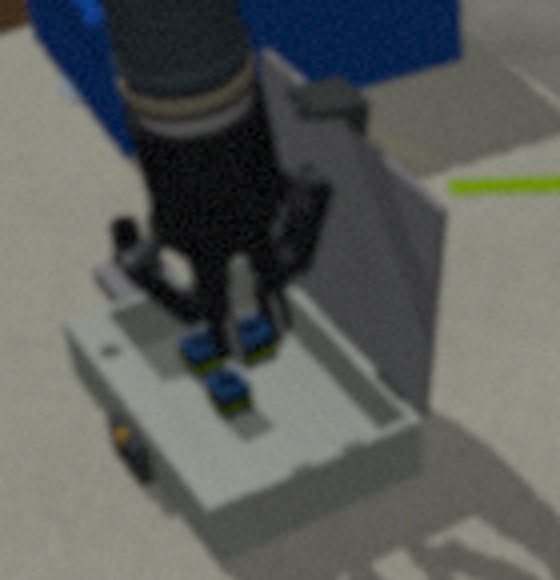

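Call:
{"fn": "jog_arm", "kwargs": {"motion": [[0,0,-1,0,255],[-0.1,0,-1.2,0,255],[-0.1,0,-1.2,0,255],[0,0,-1,0,255],[0,0,-0.6,0,255],[0,0,-0.2,0,255]]}}

```text
t: 32.3
tcp_pos: [0.5412, 0.1442, 0.019]
tool_rot: [0.719, 0.694, 0.03, 0.027]
force: [-0.0, -1.0, -0.1]
finger_gap: 0.256
```

Call:
{"fn": "jog_arm", "kwargs": {"motion": [[0,0,-0.1,0,255]]}}

```text
t: 32.38
tcp_pos: [0.541, 0.1438, 0.0172]
tool_rot: [0.719, 0.694, 0.03, 0.026]
force: [-0.8, -0.5, -0.8]
finger_gap: 0.248
```

Call:
{"fn": "jog_arm", "kwargs": {"motion": [[0,0,-0.05,0,255]]}}

```text
t: 32.47
tcp_pos: [0.5411, 0.1436, 0.0164]
tool_rot: [0.719, 0.694, 0.03, 0.026]
force: [-0.0, -0.3, -0.5]
finger_gap: 0.249
```

Call:
{"fn": "jog_arm", "kwargs": {"motion": [[0,0,0,0,170],[0,0,0,0,165],[0,0,0,0,165]]}}

```text
t: 32.72
tcp_pos: [0.5421, 0.1436, 0.0174]
tool_rot: [0.719, 0.694, 0.031, 0.027]
force: [0.3, -1.2, 0.4]
finger_gap: 0.356
```

Call:
{"fn": "jog_arm", "kwargs": {"motion": [[0,0,0.5,0,150],[0,0,1,0,150],[0,0,1.5,0,140],[0,0,2,0,120],[0,0,2.5,0,60],[0,0,2.5,0,60],[0,-1,1,0,60],[-1,-1.5,0,0,60]]}}

```text
t: 33.38
tcp_pos: [0.5342, 0.1199, 0.1387]
tool_rot: [0.717, 0.695, 0.034, 0.03]
force: [0.1, -0.7, -0.3]
finger_gap: 0.764
```

```bash
python3 -c "
from det import *
tilt()
s=snap('side','19');crop(s,150,60,290,205,4,'pics/side19c.png')
for o in det(s):print(o)"
```

```text
t 33.3833 tcp [0.5342 0.1199 0.1387] jaw -1.8155312187395651 tiltdeg [5.2  0.25] q6 0.043 gap 0.764 F [ 0.1 -0.7 -0.3]
(0.5342, -0.3507, 23, 19, 32.5, [346.2, 312.9], 96.0)
(0.5415, 0.1494, 30, 21, 78.3, [214.2, 165.6], 45.0)
(0.5424, 0.1935, 31, 20, 83.5, [206.0, 156.0], 43.5)
(0.546, 0.2379, 21, 25, 1.4, [199.3, 146.4], 38.5)
```

View pics/side19c.png

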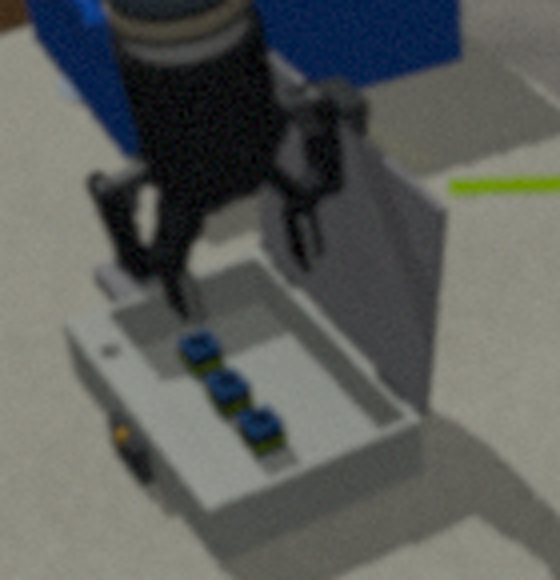

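Call:
{"fn": "jog_arm", "kwargs": {"motion": [[-1,-1.4,0,0,60],[-1.2,-1.4,0,0,60],[-1.2,-1.4,0,0,60],[-1.2,-1.4,0,0,60],[-1.2,-1.4,0,0,60],[-1.2,-1.4,0,0,60],[-1.2,-1.4,0,0,60],[-1.2,-1.4,0,0,60],[-1.2,-1.4,0,0,60],[-0.5,-1,0,0,60]]}}

```text
t: 34.27
tcp_pos: [0.4116, -0.0261, 0.14]
tool_rot: [0.718, 0.695, 0.032, 0.029]
force: [-0.8, 0.2, -0.2]
finger_gap: 0.765
```

Call:
{"fn": "jog_arm", "kwargs": {"motion": [[3,-1,0,0,60],[3.5,-1,0,0,60],[3.5,-1,0,0,60],[3.5,-1,0,0,60],[0,0,0,0,60]]}}

```text
t: 34.68
tcp_pos: [0.5419, -0.07, 0.1397]
tool_rot: [0.721, 0.692, 0.029, 0.024]
force: [0.1, 0.2, 1.2]
finger_gap: 0.768
```

Call:
{"fn": "jog_arm", "kwargs": {"motion": [[-1,-1.4,0,2,60],[-1.2,-1.4,0,2,60],[-1.2,-1.4,0,2,60],[-1.2,-1.4,0,2,60],[-1.2,-1.4,0,2,60],[-1.2,-1.4,0,2,60],[-1.2,-1.4,0,2,60],[-1.2,-1.4,0,2,60],[-1,-1.4,0,2,60],[-0.5,-1,0,2,60]]}}

```text
t: 35.52
tcp_pos: [0.4269, -0.2117, 0.1385]
tool_rot: [0.582, 0.813, 0.034, 0.018]
force: [-0.6, 0.6, -0.3]
finger_gap: 0.766
```

Call:
{"fn": "jog_arm", "kwargs": {"motion": [[2.5,-2.2,0,2,60],[2.5,-2.4,0,2,60],[2.5,-2.4,0,2,60],[2.5,-2.4,0,2,60],[0.5,-0.5,0,2,60],[0,0,0,2,60]]}}

```text
t: 36.02
tcp_pos: [0.5262, -0.3156, 0.1373]
tool_rot: [0.492, 0.87, 0.034, 0.008]
force: [-0.3, 1.1, -0.6]
finger_gap: 0.766
```

```bash
python3 -c "
from det import *
tilt()
s=snap('side','20');
for o in det(s):print(o)"
```

```text
t 36.0167 tcp [ 0.5262 -0.3156  0.1373] jaw 30.927908041743805 tiltdeg [2.78 2.95] q6 -1.347 gap 0.766 F [-0.3  1.1 -0.6]
(0.5342, -0.3509, 23, 19, 29.6, [346.5, 313.1], 93.0)
(0.5409, 0.149, 31, 20, 78.3, [214.2, 165.7], 44.0)
(0.542, 0.1929, 30, 20, 83.5, [206.1, 156.2], 41.0)
(0.5465, 0.2373, 26, 20, 83.5, [199.3, 146.5], 35.5)
```

Call:
{"fn": "jog_arm", "kwargs": {"motion": [[0.3,-0.8,-0.8,0,60],[0.3,-0.8,-1.2,0,60],[0.2,-0.8,-1.2,0,60],[0,-0.5,-1.2,0,60],[0,0,-1.2,0,60],[0,0,-1.2,0,60],[0,0,-1,0,60],[0,0,-1,0,60],[0,0,-0.8,0,60],[0,0,0,0,60]]}}

```text
t: 36.9
tcp_pos: [0.5292, -0.3441, 0.0274]
tool_rot: [0.494, 0.869, 0.036, 0.003]
force: [0.2, -0.1, -0.0]
finger_gap: 0.766
```

```bash
python3 -c "
from det import *
tilt()
s=snap('side','21');crop(s,280,250,400,350,6,'pics/side21c.png')"
```

```text
t 36.9 tcp [ 0.5292 -0.3441  0.0274] jaw 30.698055457594577 tiltdeg [2.36 3.35] q6 -1.393 gap 0.766 F [ 0.2 -0.1 -0. ]
```

View pics/side21c.png

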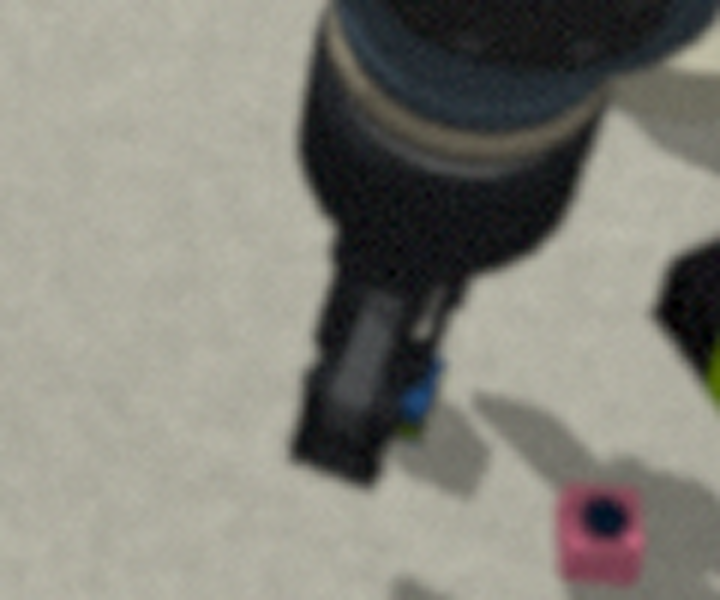

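Call:
{"fn": "jog_arm", "kwargs": {"motion": [[0.4,-0.3,-0.2,0,60],[0.2,-0.1,-0.7,0,60],[0.1,0,-0.6,0,60],[0,0,-0.3,0,60],[0,0,0,0,60]]}}

```text
t: 37.37
tcp_pos: [0.5393, -0.3497, 0.0106]
tool_rot: [0.493, 0.869, 0.035, 0.006]
force: [-0.1, -0.2, -0.3]
finger_gap: 0.764
```

```bash
python3 -c "
from det import *
tilt()"
```

```text
t 37.3667 tcp [ 0.5393 -0.3497  0.0106] jaw 30.780253180540996 tiltdeg [2.61 3.1 ] q6 -1.391 gap 0.764 F [-0.1 -0.2 -0.3]
```

Call:
{"fn": "jog_arm", "kwargs": {"motion": [[-0.3,0,-0.15,0,60],[0,0,0,0,100],[0,0,0,0,255],[0,0,0,0,255],[0,0,0,0,255],[0,0,0,0,255],[0,0,0,0,255],[0,0,0,0,255]]}}

```text
t: 38.03
tcp_pos: [0.5363, -0.3502, 0.0104]
tool_rot: [0.493, 0.869, 0.035, 0.007]
force: [0.4, 0.3, 0.4]
finger_gap: 0.251
```

Call:
{"fn": "jog_arm", "kwargs": {"motion": [[0,0,0.8,0,255],[0,0,1.5,0,255],[0,0,2,0,255],[0,0,2,0,255],[0,0.5,2,0,255],[0,1.5,1.2,-2,255],[0,2,0,-2,255],[0,2.5,0,-2,255],[0,2.5,0,-2,255],[0,2.5,0,-2,255]]}}

```text
t: 38.87
tcp_pos: [0.5375, -0.2389, 0.1151]
tool_rot: [0.574, 0.818, 0.033, 0.016]
force: [0.4, 0.4, -0.4]
finger_gap: 0.248
```

```bash
python3 -c "
from det import *
tilt()"
```

```text
t 38.8667 tcp [ 0.5375 -0.2389  0.1151] jaw 19.908564843071588 tiltdeg [3.67 2.01] q6 -1.05 gap 0.248 F [ 0.4  0.4 -0.4]
```

Call:
{"fn": "jog_arm", "kwargs": {"motion": [[0,2.5,0,-2.2,255],[0,2.5,0,-2.2,255],[0,2.5,0,-2.2,255],[0,2.5,0,-2.2,255],[0,2.5,0,-2.2,255],[0,2.5,0,-2.2,255],[0,2.5,0,-2.2,255],[0,2.5,0,-2.2,255],[0,2.5,0,-2.2,255],[0,2.5,0,-2,255]]}}

```text
t: 39.7
tcp_pos: [0.5374, 0.0223, 0.1226]
tool_rot: [0.726, 0.687, 0.03, 0.027]
force: [0.4, -0.9, -0.4]
finger_gap: 0.249
```

Call:
{"fn": "jog_arm", "kwargs": {"motion": [[0.1,2,0,0,255],[0,2,0,0,255],[0,1.5,0,0,255],[0,1,-0.5,0,255],[0,0.5,-1,0,255],[0,0,-1,0,255],[0,0,-1,0,255]]}}

```text
t: 40.28
tcp_pos: [0.5393, 0.1013, 0.0908]
tool_rot: [0.723, 0.689, 0.034, 0.03]
force: [-0.4, -0.8, -0.7]
finger_gap: 0.251
```

```bash
python3 -c "
from det import *
tilt()
s=snap('side','22');crop(s,150,60,290,205,4,'pics/side22c.png')"
```

```text
t 40.2833 tcp [0.5393 0.1013 0.0908] jaw -2.8205064377990965 tiltdeg [5.11 0.2 ] q6 0.021 gap 0.251 F [-0.4 -0.8 -0.7]
```

View pics/side22c.png

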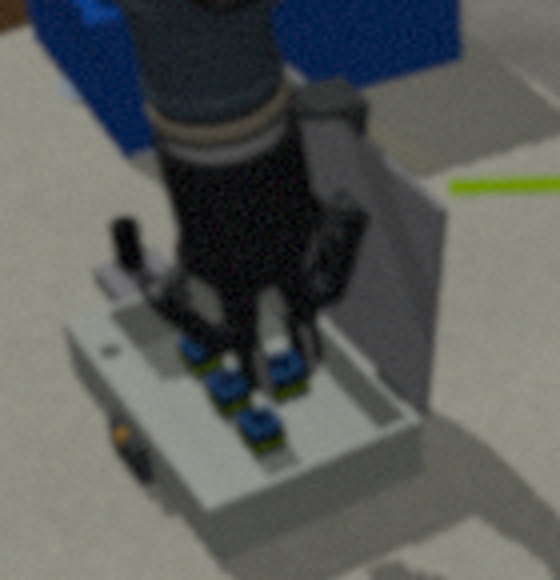

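Call:
{"fn": "jog_arm", "kwargs": {"motion": [[0,0.1,-1,0,255],[0,0.1,-1.2,0,255],[0,0.1,-1.2,0,255],[0,0.1,-1.2,0,255],[0,0.1,-1,0,255],[0,0,-0.6,0,255],[0,0,-0.2,0,255]]}}

```text
t: 40.92
tcp_pos: [0.5367, 0.0998, 0.017]
tool_rot: [0.727, 0.686, 0.029, 0.026]
force: [0.3, 0.3, 0.4]
finger_gap: 0.249
```

Call:
{"fn": "jog_arm", "kwargs": {"motion": [[0,0,-0.15,0,255]]}}

```text
t: 41.0
tcp_pos: [0.5368, 0.0994, 0.0155]
tool_rot: [0.727, 0.686, 0.029, 0.026]
force: [-4.0, 2.0, 30.9]
finger_gap: 0.244
```

Call:
{"fn": "jog_arm", "kwargs": {"motion": [[0,0,0.1,0,170],[0,0,0,0,165],[0,0,0,0,165]]}}

```text
t: 41.25
tcp_pos: [0.5376, 0.0987, 0.0174]
tool_rot: [0.727, 0.685, 0.03, 0.027]
force: [0.3, 0.1, 0.2]
finger_gap: 0.355
```

Call:
{"fn": "jog_arm", "kwargs": {"motion": [[0,0,0.5,0,150],[0,0,1,0,150],[0,0,1.5,0,140],[0,0,2,0,120],[0,0,2.5,0,120],[0,0,2.5,0,120],[-1,0,1,0,120],[-1,0,1,0,180],[-1,0,0,0,255],[0,0,0,0,255]]}}

```text
t: 42.08
tcp_pos: [0.5071, 0.0987, 0.1504]
tool_rot: [0.727, 0.685, 0.032, 0.03]
force: [-1.8, 0.9, -0.7]
finger_gap: 0.111
```

```bash
python3 -c "
from det import *
tilt()
s=snap('side','23');crop(s,150,60,290,205,4,'pics/side23c.png')
for o in det(s,.028):print(o)"
```

```text
t 42.0833 tcp [0.5071 0.0987 0.1504] jaw -3.3687897354992913 tiltdeg [5.03 0.08] q6 0.028 gap 0.111 F [-1.8  0.9 -0.7]
(0.5377, 0.1413, 28, 19, 77.6, [214.2, 165.7], 42.0)
(0.5391, 0.1862, 30, 19, 83.5, [206.3, 156.3], 41.5)
(0.5442, 0.2313, 23, 26, 2.0, [199.5, 146.3], 40.0)
```

View pics/side23c.png

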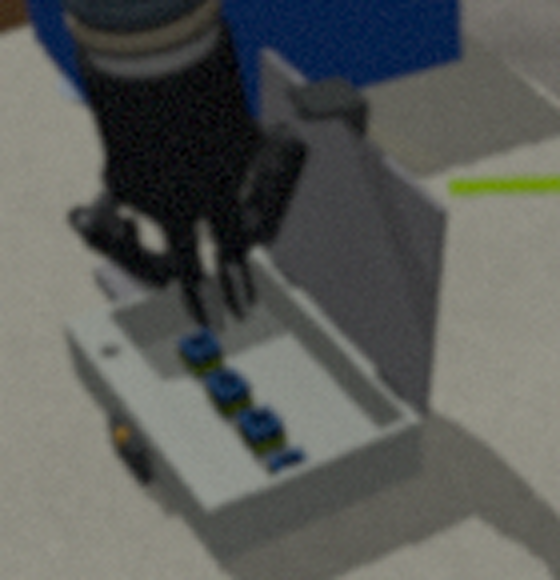

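View pics/side23.png

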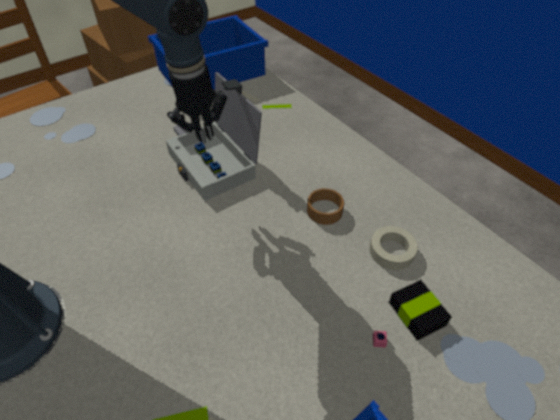

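Call:
{"fn": "jog_arm", "kwargs": {"motion": [[-0.5,0,1,7,255],[-0.5,0,1.5,7,255],[0,0,1.5,7,255],[0,0,1.5,7,255],[0,0,1.5,7,255],[0,0,1.5,7,255],[0,0.5,1.5,7,255],[0,0.5,1,7,255],[0,0.5,0,7,255],[0,0,0,7,255]]}}

```text
t: 42.97
tcp_pos: [0.4978, 0.1137, 0.259]
tool_rot: [0.187, 0.982, 0.04, 0.003]
force: [-0.6, 0.1, -0.6]
finger_gap: -0.001
```

```bash
python3 -c "
from det import *
tilt()"
```

```text
t 42.9667 tcp [0.4978 0.1137 0.259 ] jaw 68.39358017183281 tiltdeg [1.22 4.41] q6 -1.275 gap -0.001 F [-0.6  0.1 -0.6]
```

Call:
{"fn": "jog_arm", "kwargs": {"motion": [[2,1,0,7,255],[2.5,1,0,7,255],[2.5,1,0,5,255],[2.5,1,0,0,255],[2.5,1,0,0,255],[2.5,0.7,0,0,255],[2.5,0.5,0,0,255],[2,0,0,0,255],[1,0,0,0,255],[0,0,0,0,255]]}}

```text
t: 43.8
tcp_pos: [0.706, 0.1792, 0.2461]
tool_rot: [0.016, 0.999, 0.039, -0.011]
force: [0.1, -0.6, 0.8]
finger_gap: -0.001
```

```bash
python3 -c "
from det import *
tilt()
s=snap('side','24');crop(s,150,40,290,185,4,'pics/side24c.png')
s=snap('top','24')"
```

```text
t 43.8 tcp [0.706  0.1792 0.2461] jaw 88.16089129029015 tiltdeg [-1.17  4.43] q6 -1.493 gap -0.001 F [ 0.1 -0.6  0.8]
```

View pics/side24c.png

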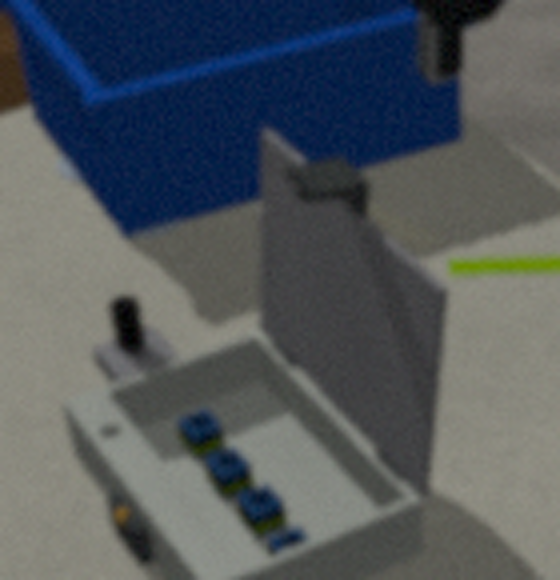

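View pics/top24.png

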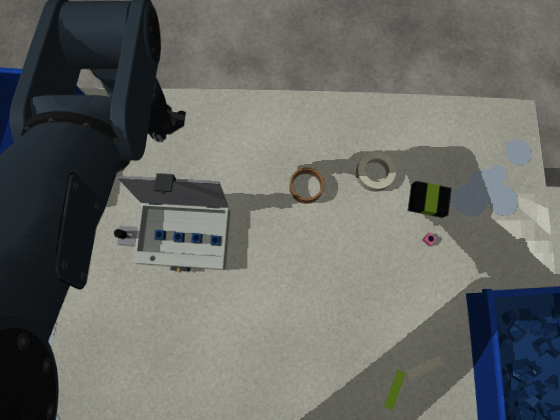

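Call:
{"fn": "jog_arm", "kwargs": {"motion": [[0,0,-1,0,255],[0,0,-1.2,0,255],[0,0,-1.2,0,255],[0,0,-1.2,0,255],[0,0,-1.2,0,255],[0,0,-1,0,255],[0,0,-0.8,0,255],[0,0,0,0,255]]}}

```text
t: 44.57
tcp_pos: [0.695, 0.1787, 0.1602]
tool_rot: [0.016, 0.999, 0.038, -0.018]
force: [-0.7, -0.1, -0.3]
finger_gap: 0.0
```

```bash
python3 -c "
from det import *
tilt()"
```

```text
t 44.5667 tcp [0.695  0.1787 0.1602] jaw 88.13173024967551 tiltdeg [-1.96  4.37] q6 -1.507 gap 0.0 F [-0.7 -0.1 -0.3]
```

Now push −x in small steps.

Call:
{"fn": "jog_arm", "kwargs": {"motion": [[-0.8,0,0,0,255],[-0.8,0,0,0,255],[-0.8,0,0,0,255],[-0.6,0,0,0,255],[-0.6,0,0,0,255]]}}

```text
t: 44.98
tcp_pos: [0.6574, 0.1785, 0.1596]
tool_rot: [0.016, 0.999, 0.038, -0.017]
force: [0.1, -0.5, -0.1]
finger_gap: 0.004
```

Call:
{"fn": "jog_arm", "kwargs": {"motion": [[-0.6,0,0,0,255],[-0.6,0,0,0,255],[-0.6,0,0,0,255]]}}

```text
t: 45.23
tcp_pos: [0.6398, 0.179, 0.1617]
tool_rot: [0.016, 0.999, 0.039, -0.014]
force: [0.4, 0.4, -0.8]
finger_gap: 0.001
```

Call:
{"fn": "jog_arm", "kwargs": {"motion": [[-0.8,0,0.1,0,255],[-0.8,0,0.1,0,255],[-0.8,0,0,0,255]]}}

```text
t: 45.48
tcp_pos: [0.6155, 0.1788, 0.1646]
tool_rot: [0.016, 0.999, 0.039, -0.011]
force: [1.6, 0.2, -1.1]
finger_gap: 0.001
```

```bash
python3 -c "
from det import *
tilt()
s=snap('side','25');crop(s,150,40,290,185,4,'pics/side25c.png')"
```

```text
t 45.4833 tcp [0.6155 0.1788 0.1646] jaw 88.11850623882475 tiltdeg [-1.21  4.44] q6 -1.51 gap 0.001 F [ 1.6  0.2 -1.1]
```

View pics/side25c.png

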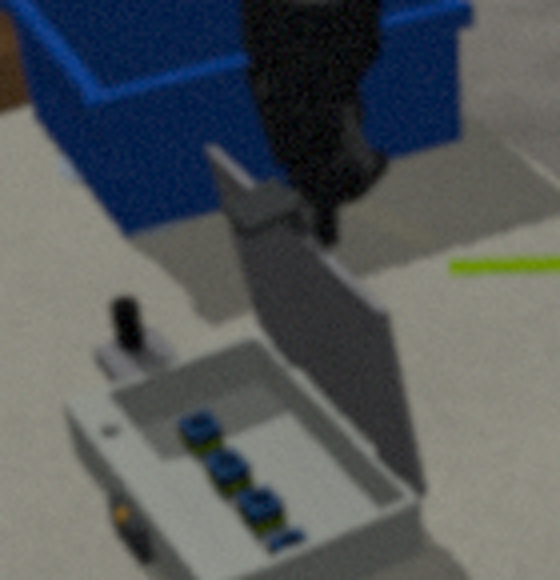

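Call:
{"fn": "jog_arm", "kwargs": {"motion": [[-0.8,0,-0.2,0,255],[-0.8,0,-0.2,0,255],[-0.8,0,-0.3,0,255],[-0.8,0,-0.3,0,255],[-0.8,0,-0.3,0,255]]}}

```text
t: 45.95
tcp_pos: [0.5725, 0.1796, 0.1531]
tool_rot: [0.016, 0.999, 0.039, -0.009]
force: [2.3, 0.1, 0.6]
finger_gap: 0.003
```

```bash
python3 -c "
from det import *
tilt()
s=snap('side','26');crop(s,150,40,290,185,4,'pics/side26c.png')"
```

```text
t 45.95 tcp [0.5725 0.1796 0.1531] jaw 88.13556199583348 tiltdeg [-1.01  4.53] q6 -1.515 gap 0.003 F [2.3 0.1 0.6]
```

View pics/side26c.png

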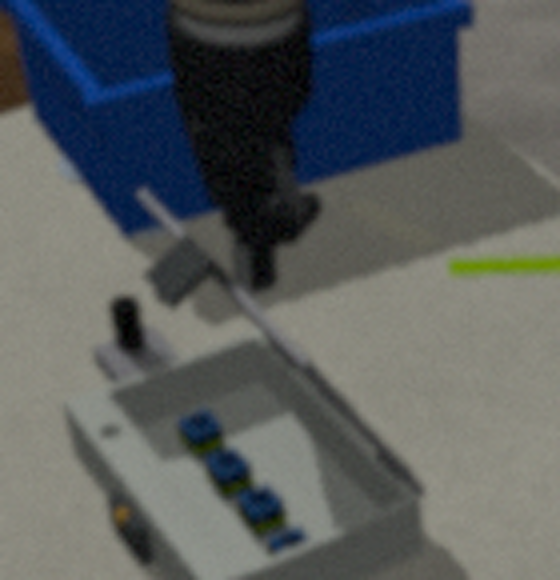

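Call:
{"fn": "jog_arm", "kwargs": {"motion": [[-0.7,0,-0.4,0,255],[-0.7,0,-0.5,0,255],[-0.7,0,-0.6,0,255],[-0.6,0,-0.6,0,255],[-0.5,0,-0.6,0,255]]}}

```text
t: 46.42
tcp_pos: [0.5343, 0.1796, 0.1236]
tool_rot: [0.016, 0.999, 0.039, -0.012]
force: [1.2, 0.9, 0.5]
finger_gap: -0.001
```

Call:
{"fn": "jog_arm", "kwargs": {"motion": [[-0.5,0,-0.7,0,255],[-0.5,0,-0.7,0,255],[-0.5,0,-0.8,0,255]]}}

```text
t: 46.67
tcp_pos: [0.5174, 0.1795, 0.0993]
tool_rot: [0.015, 0.999, 0.039, -0.013]
force: [1.0, -0.2, 0.7]
finger_gap: 0.001
```

```bash
python3 -c "
from det import *
tilt()
s=snap('side','27');crop(s,150,60,290,205,4,'pics/side27c.png')"
```

```text
t 46.6667 tcp [0.5174 0.1795 0.0993] jaw 88.16637374981528 tiltdeg [-1.39  4.48] q6 -1.533 gap 0.001 F [ 1.  -0.2  0.7]
```

View pics/side27c.png

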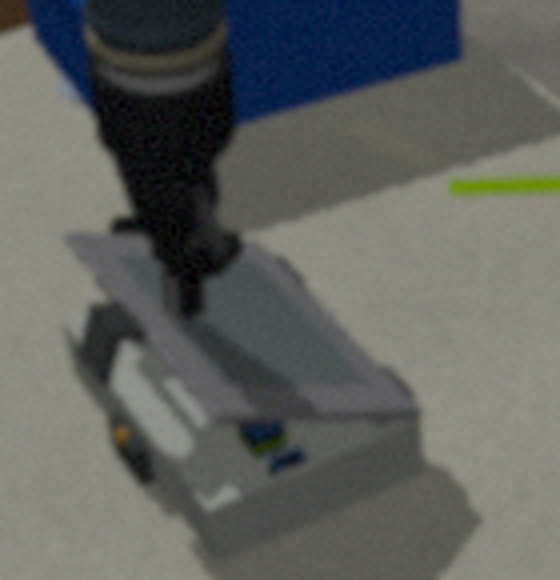

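Call:
{"fn": "jog_arm", "kwargs": {"motion": [[-0.4,0,-0.8,0,255],[-0.4,0,-0.8,0,255],[-0.4,0,-0.8,0,255]]}}

```text
t: 46.97
tcp_pos: [0.5026, 0.1789, 0.0722]
tool_rot: [0.015, 0.999, 0.038, -0.015]
force: [0.1, 0.7, 0.9]
finger_gap: 0.004
```

Call:
{"fn": "jog_arm", "kwargs": {"motion": [[-0.4,0,-0.4,0,255],[0,0,-0.3,0,255]]}}

```text
t: 47.13
tcp_pos: [0.4963, 0.1785, 0.0633]
tool_rot: [0.015, 0.999, 0.038, -0.017]
force: [-1.5, 1.0, 5.8]
finger_gap: 0.002
```

Call:
{"fn": "jog_arm", "kwargs": {"motion": [[0,0,-0.3,0,255]]}}

```text
t: 47.22
tcp_pos: [0.4959, 0.1786, 0.0611]
tool_rot: [0.015, 0.999, 0.038, -0.018]
force: [-3.1, -1.3, 20.6]
finger_gap: -0.003
```

Call:
{"fn": "jog_arm", "kwargs": {"motion": [[0,0,-0.3,0,255]]}}

```text
t: 47.3
tcp_pos: [0.4957, 0.1786, 0.0594]
tool_rot: [0.015, 0.999, 0.038, -0.018]
force: [-2.5, -0.8, 16.1]
finger_gap: -0.001
```

Call:
{"fn": "jog_arm", "kwargs": {"motion": [[0,0,-0.3,0,255]]}}

```text
t: 47.38
tcp_pos: [0.4955, 0.1786, 0.0578]
tool_rot: [0.015, 0.999, 0.038, -0.018]
force: [-2.9, -0.3, 14.0]
finger_gap: -0.001
```

Call:
{"fn": "jog_arm", "kwargs": {"motion": [[0,0,-0.3,0,255]]}}

```text
t: 47.47
tcp_pos: [0.4953, 0.1786, 0.0562]
tool_rot: [0.015, 0.999, 0.038, -0.018]
force: [-2.3, -0.0, 8.8]
finger_gap: 0.0
```

Call:
{"fn": "jog_arm", "kwargs": {"motion": [[0,0,-0.3,0,255]]}}

```text
t: 47.55
tcp_pos: [0.4952, 0.1787, 0.0542]
tool_rot: [0.014, 0.999, 0.038, -0.018]
force: [-1.6, 0.1, 5.5]
finger_gap: -0.001
```

Call:
{"fn": "jog_arm", "kwargs": {"motion": [[0,0,-0.2,0,255]]}}

```text
t: 47.63
tcp_pos: [0.495, 0.1787, 0.0526]
tool_rot: [0.014, 0.999, 0.038, -0.018]
force: [-0.7, 0.1, 1.8]
finger_gap: -0.0
```

Force falling: past the catch. A little further to be sure it is home.

Call:
{"fn": "jog_arm", "kwargs": {"motion": [[0,0,-0.15,0,255]]}}

```text
t: 47.72
tcp_pos: [0.4952, 0.1786, 0.0512]
tool_rot: [0.014, 0.999, 0.038, -0.018]
force: [-1.1, 0.2, 7.1]
finger_gap: 0.003
```

Call:
{"fn": "jog_arm", "kwargs": {"motion": [[0,0,-0.15,0,255]]}}

```text
t: 47.8
tcp_pos: [0.4952, 0.1786, 0.0508]
tool_rot: [0.014, 0.999, 0.038, -0.018]
force: [-3.6, -2.0, 24.6]
finger_gap: -0.0
```

Hard stop at 24.6 N: lid home. Retreat upward and away from the view.

Call:
{"fn": "jog_arm", "kwargs": {"motion": [[0,0,0.5,0,255],[0,0,1,0,255],[0,0,2,0,255],[0,0,2.5,0,255],[0,0,2.5,0,255],[0,0,2.5,0,255],[-0.3,-2,2,0,255],[-0.3,-2.5,1,0,255],[-0.3,-2.5,0,0,255],[0,-2.5,0,0,255]]}}

```text
t: 48.63
tcp_pos: [0.486, 0.084, 0.1998]
tool_rot: [0.01, 0.999, 0.038, -0.017]
force: [0.6, -0.7, -0.1]
finger_gap: -0.001
```

Call:
{"fn": "jog_arm", "kwargs": {"motion": [[0,-2.5,0,0,255],[0,-2.5,0,0,255],[0,-2.5,0,0,255],[0,-2.5,0,0,255],[0,-2.5,0,0,255],[0,-2.5,0,0,255],[0,-2.5,0,0,255],[0,-2.5,0,0,255],[0,-1.5,0,0,255],[0,0,0,0,255]]}}

```text
t: 49.47
tcp_pos: [0.4861, -0.1469, 0.2047]
tool_rot: [0.012, 0.999, 0.035, -0.012]
force: [0.0, -0.3, -0.2]
finger_gap: -0.0
```

```bash
python3 -c "
from det import *
tilt()
s=snap('side','30');crop(s,130,60,290,205,4,'pics/side30c.png')
s=snap('top','30');P=cloud(s)
for u,v in[(150,215),(190,215),(215,215),(150,245),(180,245),(215,250),(180,258)]:print((u,v),P[v,u].round(4))
for o in det(load('side30.npz')):print(o)
"
```

```text
t 49.4667 tcp [ 0.4861 -0.1469  0.2047] jaw 88.59043963955838 tiltdeg [-1.38  3.98] q6 -2.117 gap -0.0 F [ 0.  -0.3 -0.2]
(150, 215) [0.5888 0.253  0.0537]
(190, 215) [0.592  0.1587 0.049 ]
(215, 215) [0.5931 0.099  0.0506]
(150, 245) [0.518  0.2472 0.0523]
(180, 245) [0.5198 0.176  0.0538]
(215, 250) [0.5105 0.0941 0.0524]
(180, 258) [0.49   0.1746 0.0513]
```

View pics/side30c.png

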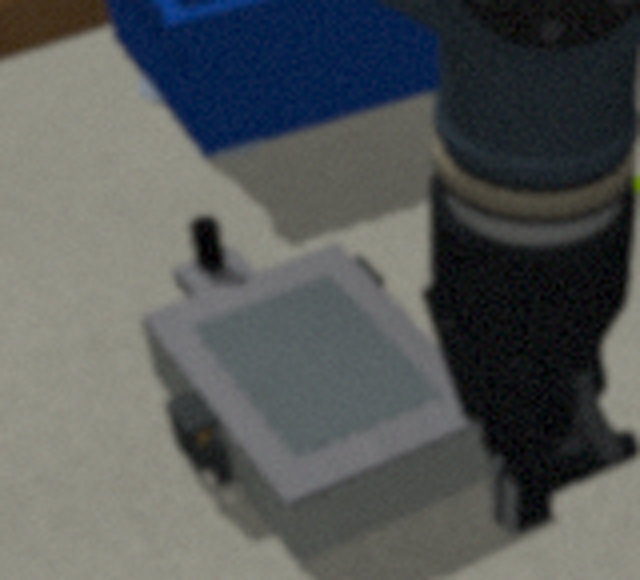

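View pics/top30.png

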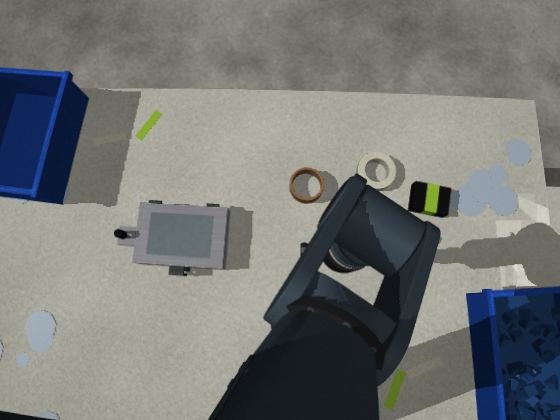

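View pics/side30.png

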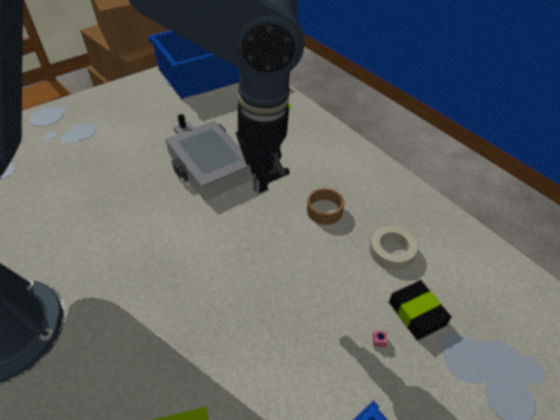

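```bash
python3 -c "
from station import *
print(sign_off())"
```

```text
the job is handed in; nothing more can be done
None
```

The job is done and handed in at about 49.5 s of the 210 s allowed. I drew the stop pin out of its bore and hung it in the bracket's notch. All four chalk cubes found on the table went in one row on the box floor, and only then did I swing the lid down and press it home.

**What the last checks showed:**
- **Lid:** pressing force peaked at about 20 N on the catch, fell to about 2 N, then came up hard at 24.6 N. After I let go and backed off, the lid's top read about 49–54 mm up across its face, against a nominal 51 mm.
- **Cubes:** just before closing, the top view showed all four in a single layer. The side view showed three lying flat, with the fourth mostly hidden by the end wall.
- **Pin and bystanders:** the pin is still in the notch. The label roll, tape roll, carton and pink look-alike are where they were. No blue cube was left on the visible table, including the strip behind the open lid that neither camera could see earlier.

**What was off:**
- The two cameras disagreed by about 3–4 mm on the cube positions, so I used their mean.
- The tool tilted up to about 5° over the run. I reduced it between grasps, and the cubes still settled flat.
- Two cubes touched the floor firmly when set down, at about 15 N and 31 N.

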